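Load and lock the bench curing unit

TASK

Get the curing unit ready for a run: pinch both red tabs of its selector and turn it from the green dot to the white dot until the tabs spring out, pull the carriage fully out, and lay every stone die block that is on the bench flat in the carriage. Then push the carriage fully home, put the yellow-handled locking pin through both eyelets so that its tip stands well out of the inner one, and press the blue plunger down to its stop and let it come up. Last, pinch the tabs again, turn the selector back to the green dot until they spring out, and leave the bystanders where they stand.

Things in the scene. Friction and masses are not known exactly. Their poses are not given: they have to be found in the camera images.
- curing_unit: white box-shaped bench curing unit, fixed to the bench, 92 mm deep (x -40 to +52 from its origin), 220 mm wide (y -110 to +110), roof at 72 mm, open toward the robot (-x). Origin: on the bench under it; x away from the robot into the unit, y to its left, z up. On the roof: selector (left) and plunger (right)
- selector (a joint): angle of the selector knob, rad, growing counterclockwise seen from above: 0 = white dot (load), 1.31 = green dot (cure, where it starts). A pawl under each tab sits in a notch of the steel ring at each dot (play 0.07 either way): the knob cannot turn until BOTH tabs are pushed in. Pinch the tabs from above, turn 75 degrees while pinching (0.05 N m), let go: the tabs spring out into the notches
- selector_center (a point): point on the selector's vertical axis at mid-height of the tabs, 98 mm above the bench; black cap 37 mm across with a white pointer line and two red tabs on opposite sides. The tabs span heights 84 to 111 mm; the steel ring beneath them (radius 26.5 mm) tops out at 80 mm
- tab_a_face (a point): middle of the outer face of red tab a, 32 mm from the selector's axis when out; the face is 20 mm wide, 27 mm high. The line tab_a_face to tab_b_face (64 mm when out, 54 mm pinched) is the line to pinch along
- tab_b_face (a point): middle of the outer face of the opposite red tab b; the cap's white pointer line lies toward this tab: at 142.5 degrees counterclockwise from the unit's +x at the white dot, 217.5 degrees at the green dot
- tab_a (a joint): how far tab a is pushed in, m: 0 = out (in a notch), 0.005 = fully in; 0.003 or more clears the notch; spring 2.4 N when out, 6.4 N fully in
- tab_b (a joint): the same for tab b
- carriage (a joint): how far the loading carriage is pulled out toward the robot, m: 0 = home, 0.1 = fully out; stays where it is left (2.5 N friction). It starts 0.02 to 0.045 out. It slides along the unit's -x
- carriage_handle (a point): centre of the black handle bar on the carriage, 14 mm thick along the slide, 52 mm wide across it, 60 to 76 mm above the bench, on two thin posts. The grey front panel behind it is 42 mm high, its face 19 mm from the bar's centre line; the roof edge (72 mm high) is 48 mm behind the bar's centre when home. Can be gripped from above
- carriage_floor (a point): middle of the tray floor, 8 mm above the bench; axes as the unit's. Inside, the tray is 87 mm (x) by 188 mm (y) with a rim 6 mm high; three blocks fit side by side, centres at y = -62, 0 and +62 mm from here, 51 mm sides along y. Under the roof (46 mm free height) when home, reachable from above when fully out
- eyelet_outer (a point): middle of the hole's outer mouth in the fixed aluminium flange at the unit's left front, 36 mm above the bench. Hole 13 mm across through a 5 mm plate, its axis along the unit's y. The pin enters here moving to the unit's -y
- eyelet_inner (a point): middle of the inner mouth of the second eyelet (13 mm hole, 5 mm plate), 30 mm farther along -y of the unit: this plate belongs to the carriage and lines up when the carriage is home; this point marks where it then is. Axes as the unit's
- plunger (a joint): how far the blue plunger is pressed, m: 0 = up, 0.015 = down at its stop; spring 2 N at the top, 8 N at the stop
- plunger_top (a point): middle of the top of the round blue plunger cap (32 mm across), 112 mm above the bench when up
- lock_pin: locking pin: yellow plastic grip 44 x 16 x 24 mm with a steel rod 8 mm thick out of its +x end, 70 mm long with a tapered tip. Origin: centre of the grip's underside; x along the rod toward the tip, z up. The rod's axis is 12 mm above the underside. 90 g, balanced within the grip; starts lying on the bench, rod horizontal; left in the eyelets, it droops up to 0.2 rad
- pin_tip (a point): the rod's tip, 92 mm from the origin along x
- block_a: beige stone die block 51 x 56 x 27 mm (x, y, z), 160 g; origin at the centre of its underside. Two or three blocks are present; an absent one reads None from the start
- block_b: another such block
- block_c: another such block
- study_model: bystander: pale blue plaster study model 84 x 75 x 39 mm
- pin_jar: bystander: clear jar with blue lid, 58 mm across, 60 mm high
- tape_roll: bystander: roll of masking tape 82 mm across, 19 mm high
- marker_pen: bystander: red and white marker pen 124 mm long, lying
There are look-alikes about, which are no part of the job. What is shaped like the block_c but purple is not meant.

How it is judged (in metres and radians):
On the way, in this order (a step that is already met when the one before it is completed fails the run):
1. selector turned to the white dot, tabs sprung out (value of joint selector between -0.1 and 0.1 rad and value of joint each of tab_a, tab_b below 0.002 m), for 0.2 s.
2. carriage pulled fully out (value of joint carriage above 0.092 m), for 0.2 s.
3. every block lies flat in the carriage while it is out (value of joint carriage above 0.092 m and x of block_a in the frame of carriage_floor between -0.025 and 0.025 m and y of block_a in the frame of carriage_floor between -0.075 and 0.075 m and z of block_a in the frame of carriage_floor between -0.004 and 0.006 m and angle between each of block_a, block_b, block_c's own z axis and vertical below 0.12 rad and x of block_b in the frame of carriage_floor between -0.025 and 0.025 m and y of block_b in the frame of carriage_floor between -0.075 and 0.075 m and z of block_b in the frame of carriage_floor between -0.004 and 0.006 m and x of block_c in the frame of carriage_floor between -0.025 and 0.025 m and y of block_c in the frame of carriage_floor between -0.075 and 0.075 m and z of block_c in the frame of carriage_floor between -0.004 and 0.006 m), for 0.3 s.
4. carriage pushed home with the blocks in it (value of joint carriage below 0.004 m and x of block_a in the frame of carriage_floor between -0.025 and 0.025 m and y of block_a in the frame of carriage_floor between -0.075 and 0.075 m and z of block_a in the frame of carriage_floor between -0.004 and 0.006 m and angle between each of block_a, block_b, block_c's own z axis and vertical below 0.12 rad and x of block_b in the frame of carriage_floor between -0.025 and 0.025 m and y of block_b in the frame of carriage_floor between -0.075 and 0.075 m and z of block_b in the frame of carriage_floor between -0.004 and 0.006 m and x of block_c in the frame of carriage_floor between -0.025 and 0.025 m and y of block_c in the frame of carriage_floor between -0.075 and 0.075 m and z of block_c in the frame of carriage_floor between -0.004 and 0.006 m), for 0.2 s.
5. locking pin through both eyelets, its tip more than 12 mm past the inner one (value of joint carriage below 0.004 m and x of pin_tip in the frame of eyelet_inner between -0.012 and 0.012 m and z of pin_tip in the frame of eyelet_inner between -0.02 and 0.02 m and y of pin_tip in the frame of eyelet_inner below -0.012 m and angle between the x axis of lock_pin and the y axis of curing_unit, either way round below 0.3 rad and y of lock_pin in the frame of eyelet_outer above 0.015 m), for 0.2 s.
6. plunger pressed to its stop (value of joint plunger above 0.0135 m), for 0.1 s.
7. selector turned back to the green dot, tabs sprung out (value of joint selector between 1.209 and 1.409 rad and value of joint each of tab_a, tab_b below 0.002 m), for 0.2 s.
At the end, for the whole second after the job is handed in: selector at 1.31 within 0.1 with both tabs out (pushed in less than 2 mm), carriage within 4 mm of home, every present block flat (within 0.12 rad) on the carriage floor inside the rim, the pin through both eyelets with its tip more than 12 mm beyond the inner one, plunger up, everything at rest (all of step 5 and all of step 7 and x of block_a in the frame of carriage_floor between -0.025 and 0.025 m and y of block_a in the frame of carriage_floor between -0.075 and 0.075 m and z of block_a in the frame of carriage_floor between -0.004 and 0.006 m and angle between each of block_a, block_b, block_c's own z axis and vertical below 0.12 rad and x of block_b in the frame of carriage_floor between -0.025 and 0.025 m and y of block_b in the frame of carriage_floor between -0.075 and 0.075 m and z of block_b in the frame of carriage_floor between -0.004 and 0.006 m and x of block_c in the frame of carriage_floor between -0.025 and 0.025 m and y of block_c in the frame of carriage_floor between -0.075 and 0.075 m and z of block_c in the frame of carriage_floor between -0.004 and 0.006 m and value of joint plunger below 0.003 m and linear speed of each of block_a, block_b, block_c, lock_pin below 0.02 m/s); the robot touches nothing.
It fails at once if the study model is moved by more than 4 cm (distance of study_model from where it was at the start of the episode above 0.04 m).
It fails at once if the pin jar is moved by more than 4 cm (distance of pin_jar from where it was at the start of the episode above 0.04 m).
It fails at once if the tape roll is moved by more than 4 cm (distance of tape_roll from where it was at the start of the episode above 0.04 m).
It fails at once if the marker pen is moved by more than 4 cm (distance of marker_pen from where it was at the start of the episode above 0.04 m).
Of block_a, block_b, block_c only 2 to 3 are there at a start; the rules pass over those that are not, and their reading is None.
At some moment in a run one of block_a, block_b, block_c may be knocked a few centimetres aside while the robot is not near it.
Once in a run the grip may slacken for a moment while it holds something.
It also fails if it takes over 200 s, if anything falls off the work surface, if the arm or the gripper's body presses on something with over 40 N, if the wrist force passes 120 N, or if a joint passes its speed limit or range.

ROBOT

A 7-joint arm with a two-finger parallel gripper is mounted at the origin on a cart in front of the work surface, level with it; the furniture and walls round the work are solid. World frame = base frame: x ahead of the robot, y to its left, z up, the work surface at z = 0. Lengths are in m, angles in degrees, forces in N, time in s.
With the tool pointing down it reaches from about 0.425 to 0.875 m from the base axis. Payload 8.4 kg.
Tool frame: the origin (TCP) lies midway between the tips of the shut fingers; the grasp point (between the pads) lies grasp_offset behind it (grasp_offset is the distance from the TCP to the grasp point, in m); z points along the fingers, y is the line along which they close (so a half turn about z gives the same grasp; the last joint's range is limited). The gripper opens to 87 mm and grips with 3 to 60 N. Pads are 19 mm wide; open, the fingers measure 117 mm over their backs; the gripper's body (75 mm by 190 mm) begins 51 mm behind the grasp point.
Start: joints at [63.186, 19.091, 2.286, 83.961, -0.768, 76.965, -3.352], TCP at [0.234, -0.606, 0.223] pointing down, gripper open.
Joint ranges: [-147.57, 147.57], [-21.85, 119.76], [-74.77, 79.35], [14.55, 137.4], [-85.83, 265.84], [4.83, 119.75], [-152.11, 152.11]. Speed limits (degrees/s): [127.2, 127.2, 159.86, 159.86, 180, 180, 180].

INTERFACE

Orientations are given as a 3x3 rotation matrix whose columns are the frame's x, y, z axes.
In Python, from cell import * gives the robot as it stands. The module is installed in compiled form; this text tells all that it offers.
- The arm moves only by the tool apply_moves, never from a script. Its argument "commands" is a list of rows, each a list of 5 numbers: the shift along the tool's x, y, z in m, then the turn about the tool's z in degrees, then the opening, from 0 (shut) to 1 (fully open). A call has 1 to 10 rows; each row is the pose to reach, as a shift and turn from the pose commanded when the call began, along the tool's axes at that moment; what a row does not reach only later rows make up. A row lasts 1/10 s, in which the tool goes at most 50 mm and 8.59 degrees, less where a joint would pass 70% of its speed; a pose out of reach is approached as far as the arm can. A call with a gripper value outside its range is refused whole. The fingers move at their own pace and stop on an object; "newtons" is the grip in N (left out, the last holds). Time passes only in rows, so rows that repeat a pose let the fingers close. It gives the time, the measured TCP pose, the force, the opening and the grip force at its end, in the units of the state.
- sense(): the state, without advancing time (a new reading comes with each control period).
- read_camera(name): name is "scene" or "side" or "wrist"; returns the picture (400x640x3 uint8, red, green, blue); there is no depth.
- camera_info(name): a dict with "vertical_fov" (degrees; the focal length in pixels is half the picture's height over the tangent of half this angle, whatever the lens; pixels are square), "cx", "cy" (the principal point, pixels), "pose" (4x4, takes a point from camera to world coordinates); the wrist camera has in their place "tool_from_camera" (4x4, takes a point from camera to tool coordinates, whose origin is the TCP and whose axes are the flange's). Camera axes: x right, y down, z forward; pixel columns grow to the right and rows downward; lengths in m; the calibration is good to about 2 mm. A picture is of the moment at which its call begins: read the wrist's pose just before it. camera_info takes no time and is no camera call.
- job_done(): hands the job in; it is judged then, once.
The state is a dict: "clock": time; "q": joint angles; "qvel": joint speeds; "joint_efforts": joint torques, N m; "eef_pos": TCP position; "eef_rot": TCP orientation; "ft_force": force on the tool from outside, world axes, zero at the start; "torque": the same for the moment, N m; "grip_width": opening from 0.0 (shut) to 1.0 (fully open); "finger_force": force on a finger pad.
Only numpy, scipy, OpenCV 4.12 (cv2) and the standard library are available. Lean on these libraries where they do the work, as an engineer would, in place of code of your own. Each camera call takes 0.05 s, during which the arm holds its last target. There are 200 camera calls.

## Working session

There is one attempt and no reset: what is moved stays moved. The work goes in short steps, Python scripts to look and compute and a tool call to move; the robot and the scene stay as the last step left them, time stands still between calls to the robot, and variables do not carry over. Pictures are saved under pics/ and viewed, at most 14 in all, crops included, and the job is handed in when it is done.

Besides the shell and the picture viewer there is one more tool, called after "Call:" in YAML: its name, and indented under it one key for each argument. apply_moves: Moves the arm, as the interface text tells. Its arguments: {"type":"object","properties":{"commands":{"type":"array","items":{"type":"array","items":{"type":"number"}}},"newtons":{"type":"number"}},"required":["commands"]}

```bash
mkdir -p pics
python3 - <<'E'
from cell import *
import cv2, numpy as np
s=sense()
for k in ('clock','q','eef_pos','eef_rot','ft_force','grip_width'): print(k,np.round(s[k],4).tolist())
try: print(grasp_offset)
except Exception as e: print(e)
for n in ('scene','side','wrist'):
    print(n,{k:np.round(v,4).tolist() for k,v in camera_info(n).items()})
    cv2.imwrite(f'pics/{n}0.png',read_camera(n)[:,:,::-1])
E
```

```text
clock 0.0
q [63.1862, 19.1321, 2.2839, 84.0115, -0.766, 76.9666, -3.3528]
eef_pos [0.2341, -0.6059, 0.2217]
eef_rot [[0.9328, 0.3605, -0.0007], [0.3605, -0.9328, 0.0015], [-0.0001, -0.0017, -1.0]]
ft_force [1.1688, 0.2407, -0.2357]
grip_width 0.9997
0.0187
scene {'vertical_fov': 55.4234, 'cx': 319.8515, 'cy': 198.2222, 'pose': [[0.029, -0.5238, 0.8514, -0.5355], [-0.9993, 0.0049, 0.0371, 0.0429], [-0.0236, -0.8518, -0.5233, 0.7383], [0.0, 0.0, 0.0, 1.0]]}
side {'vertical_fov': 51.7778, 'cx': 318.926, 'cy': 198.6501, 'pose': [[-0.4075, -0.405, 0.8185, -0.3048], [-0.9132, 0.1884, -0.3615, 0.4515], [-0.0078, -0.8947, -0.4466, 0.5559], [0.0, 0.0, 0.0, 1.0]]}
wrist {'vertical_fov': 60.2607, 'cx': 312.3775, 'cy': 200.0004, 'tool_from_camera': [[-0.0015, -0.957, -0.2901, 0.0801], [1.0, -0.0014, -0.0006, -0.0002], [0.0001, -0.2901, 0.957, -0.1611], [0.0, 0.0, 0.0, 1.0]]}
```

View pics/scene0.png

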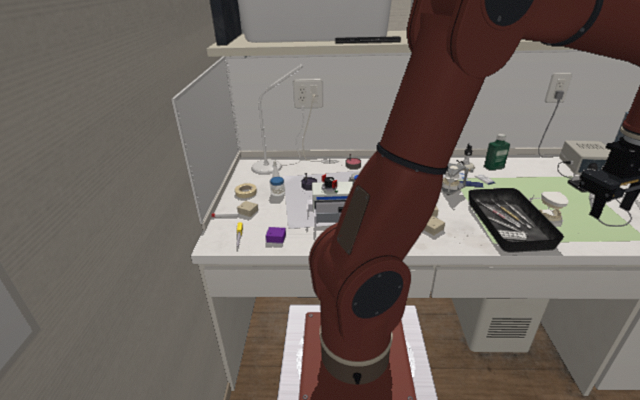

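View pics/side0.png

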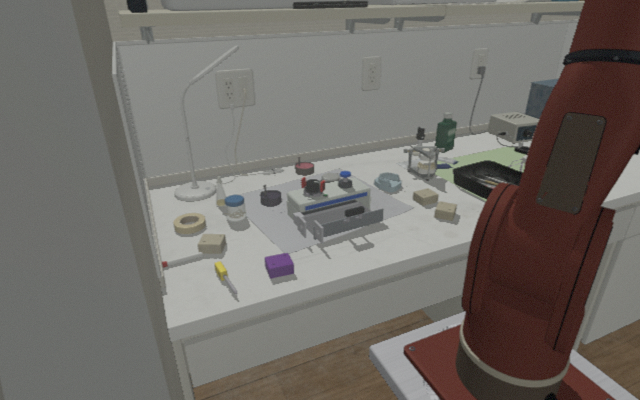

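```bash
cat > h.py <<'E'
from cell import *
import cv2, numpy as np
def cam(n,s=None):
    i=camera_info(n); f=200/np.tan(np.radians(i['vertical_fov']/2))
    if 'pose' in i: T=np.array(i['pose'])
    else:
        s=s or sense(); W=np.eye(4); W[:3,:3]=s['eef_rot']; W[:3,3]=s['eef_pos']; T=W@np.array(i['tool_from_camera'])
    return f,i['cx'],i['cy'],T
def ray(c,u,v):
    f,cx,cy,T=c; d=T[:3,:3]@np.array([(u-cx)/f,(v-cy)/f,1]); return T[:3,3],d/np.linalg.norm(d)
def onz(c,u,v,z):
    o,d=ray(c,u,v); return o+d*(z-o[2])/d[2]
def tri(*obs):  # (cam,u,v)...
    A=np.zeros((3,3));b=np.zeros(3); R=[ray(*o) for o in obs]
    for o,d in R:
        P=np.eye(3)-np.outer(d,d); A+=P; b+=P@o
    p=np.linalg.solve(A,b)
    return p, [float(np.linalg.norm((np.eye(3)-np.outer(d,d))@(p-o))) for o,d in R]
def proj(c,p):
    f,cx,cy,T=c; q=T[:3,:3].T@(np.asarray(p)-T[:3,3]); return np.array([cx+f*q[0]/q[2],cy+f*q[1]/q[2]])
def snap(n,name,box=None,k=1):
    s=sense(); im=read_camera(n)
    np.savez(f'pics/{name}.npz',pos=s['eef_pos'],rot=s['eef_rot'])
    cv2.imwrite(f'pics/{name}_full.png',im[:,:,::-1])
    if box: im=im[box[1]:box[3],box[0]:box[2]]
    if k!=1: im=cv2.resize(im,None,fx=k,fy=k,interpolation=cv2.INTER_CUBIC)
    cv2.imwrite(f'pics/{name}.png',im[:,:,::-1]); return s
def wcam(name):
    z=np.load(f'pics/{name}.npz'); return cam('wrist',{'eef_pos':z['pos'],'eef_rot':z['rot']})
def delta(p,yaw=None,s=None):
    """tool-frame shift from measured pose to world p, and turn so that closing line y is at world angle yaw (deg, mod 180)"""
    s=s or sense(); R=np.array(s['eef_rot']); d=R.T@(np.array(p)-s['eef_pos'])
    t=None
    if yaw is not None:
        cur=np.degrees(np.arctan2(R[1,1],R[0,1])); t=-((yaw-cur+90)%180-90)  # tool z down: positive turn lowers the world angle
    return np.round(d,4).tolist(), t, 'q7 %.0f'%s['q'][6]
E
python3 - <<'E'
from h import *
im=cv2.imread('pics/side0.png')
cv2.imwrite('pics/side0c.png',cv2.resize(im[140:300,150:470],None,fx=2.5,fy=2.5,interpolation=cv2.INTER_CUBIC))
c=cam('side')
for n,u,v,z in [('blk1',212,242,.02),('blk2',426,197,.02),('blk3',446,210,.02),('purple',280,265,.02),('pinH',222,270,.012),('sel',314,185,.1),('plg',345,176,.112),('handle',354,213,.07),('study',389,182,.02),('jar',235,205,.04),('tape',190,224,.01)]:
    print(n,np.round(onz(c,u,v,z),3))
E
```

```text
blk1 [0.572 0.347 0.02 ]
blk2 [ 0.555 -0.27   0.02 ]
blk3 [ 0.466 -0.27   0.02 ]
purple [0.414 0.229 0.02 ]
pinH [0.461 0.348 0.012]
sel [0.61  0.061 0.1  ]
plg [ 0.604 -0.028  0.112]
handle [0.477 0.012 0.07 ]
study [ 0.691 -0.231  0.02 ]
jar [0.702 0.258 0.04 ]
tape [0.702 0.381 0.01 ]
```

View pics/side0c.png

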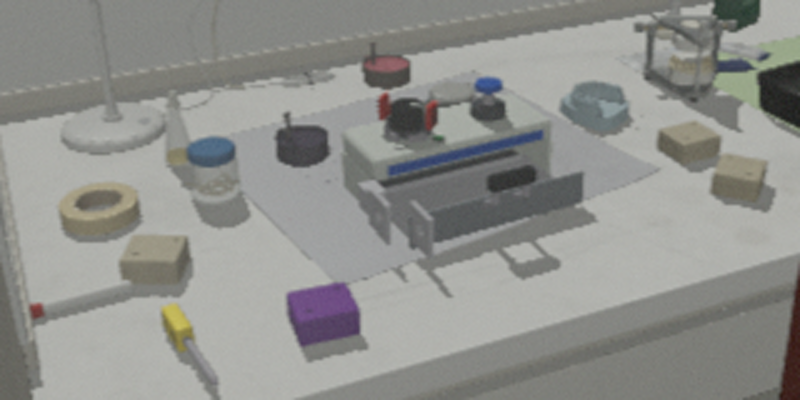

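Call:
apply_moves:
  commands:
    - [0.05,-0.05,-0.1,0,1]
    - [0.52,-0.47,-0.14,21,1]
    - [0.52,-0.47,-0.14,21,1]
    - [0.52,-0.47,-0.14,21,1]
    - [0.52,-0.47,-0.14,21,1]
    - [0.52,-0.47,-0.14,21,1]
    - [0.52,-0.47,-0.14,21,1]
    - [0.52,-0.47,-0.14,21,1]
    - [0.52,-0.47,-0.14,21,1]
    - [0.52,-0.47,-0.14,21,1]

```text
clock: 1.15
eef_pos: [0.4471, -0.1821, 0.3292]
eef_rot: [[1.0, 0.002, 0.0], [0.002, -1.0, -0.0], [0.0, 0.0, -1.0]]
ft_force: [1.0, -0.1, 0.2]
grip_width: 1.005
finger_force: 0.0
```

Call:
apply_moves:
  commands:
    - [0.1,-0.2,-0.03,0,1]
    - [0.1,-0.2,-0.03,0,1]
    - [0.1,-0.2,-0.03,0,1]
    - [0.1,-0.2,-0.03,0,1]
    - [0.1,-0.2,-0.03,0,1]
    - [0.1,-0.2,-0.03,0,1]
    - [0.1,-0.2,-0.03,0,1]
    - [0.1,-0.2,-0.03,0,1]

```text
clock: 1.95
eef_pos: [0.5459, 0.0147, 0.3586]
eef_rot: [[1.0, 0.0, -0.001], [0.0, -1.0, -0.001], [-0.001, 0.001, -1.0]]
ft_force: [0.4, 0.1, 0.1]
grip_width: 0.999
finger_force: 0.0
```

Run:
```python
from h import *
s=snap('wrist','w1',None,1.25); print(np.round(s['eef_pos'],4),np.round(s['q'],0))
```

```text
[0.5459 0.0147 0.3586] [ 21.   7. -30.  84.   3.  90. -99.]
```

View pics/w1.png

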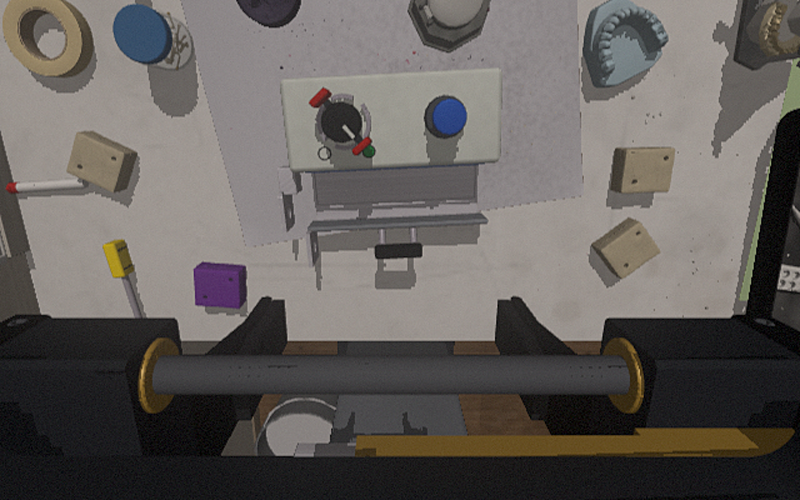

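Run:
```python
from h import *
c=wcam('w1')
g=lambda u,v,z: onz(c,u/1.25,v/1.25,z)
P={}
for n,u,v,z in [('rTL',282,80,.072),('rTR',498,70,.072),('rBR',498,160,.072),('rBL',291,170,.072),('tabA',320,98,.111),('tabB',362,146,.111),('cap',342,121,.112),('plg',450,117,.112),('handle',398,250,.076),('hL',375,251,.076),('hR',422,249,.076),('pinGrip0',116,242,.024),('pinGrip1',123,275,.024),('rod',138,316,.012),('b1',103,161,.027),('b2',643,170,.027),('b3',627,249,.027),('jar',148,35,.06),('pen',85,184,.008)]:
    P[n]=g(u,v,z); print(n,np.round(P[n],4))
a=lambda p,q: np.degrees(np.arctan2(*(P[q]-P[p])[[1,0]]))
print('front',a('rBR','rBL'),'back',a('rTR','rTL'),'tabs A->B',a('tabA','tabB'),'handle',a('hR','hL'),'sel-plg',a('plg','cap'))
```

```text
rTL [0.6625 0.12   0.072 ]
rTR [ 0.6713 -0.0888  0.072 ]
rBR [ 0.586  -0.0949  0.072 ]
rBL [0.5762 0.1172 0.072 ]
tabA [0.6443 0.078  0.111 ]
tabB [0.6024 0.0412 0.111 ]
cap [0.6245 0.0588 0.112 ]
plg [ 0.6279 -0.0389  0.112 ]
handle [0.4913 0.0069 0.076 ]
hL [0.4902 0.0317 0.076 ]
hR [ 0.4924 -0.0189  0.076 ]
pinGrip0 [0.4859 0.3431 0.024 ]
pinGrip1 [0.444  0.3424 0.024 ]
rod [0.3832 0.3411 0.012 ]
b1 [0.5814 0.3381 0.027 ]
b2 [ 0.5707 -0.2709  0.027 ]
b3 [ 0.4773 -0.2676  0.027 ]
jar [0.7043 0.2495 0.06  ]
pen [0.5529 0.3771 0.008 ]
front 92.65722941237242 back 92.40169089139819 tabs A->B -138.7403762465822 handle 92.47064672982755 sel-plg 91.96244335783076
```

Call:
apply_moves:
  commands:
    - [0.0775,-0.045,0.05,-80,1]
    - [0.0775,-0.045,0.1,-80,1]
    - [0.0775,-0.045,0.14,-80,1]
    - [0.0775,-0.045,0.14,-80,1]
    - [0.0775,-0.045,0.14,-80,1]
    - [0.0775,-0.045,0.14,-80,1]
    - [0.0775,-0.045,0.14,-80,1]
    - [0.0775,-0.045,0.14,-80,1]
    - [0.0775,-0.045,0.14,-80,1]
    - [0.0775,-0.045,0.14,-80,1]

```text
clock: 3.0
eef_pos: [0.6235, 0.0595, 0.2188]
eef_rot: [[0.168, 0.986, -0.0], [0.986, -0.168, -0.001], [-0.001, -0.0, -1.0]]
ft_force: [0.2, -0.7, 0.5]
grip_width: 1.002
finger_force: 0.0
```

Call:
apply_moves:
  commands:
    - [0,0,0,-50,1]
    - [0,0,0,-50,1]
    - [0,0,0,-50,1]
    - [0,0,0,-50,1]
    - [0,0,0,-50,1]
    - [0,0,0,-50,1]
    - [0,0,0,-50,1]
    - [0,0,0,-50,1]

```text
clock: 3.8
eef_pos: [0.6236, 0.0602, 0.2188]
eef_rot: [[-0.641, 0.768, -0.0], [0.768, 0.641, -0.0], [-0.0, -0.0, -1.0]]
ft_force: [1.0, 0.4, -0.1]
grip_width: 1.001
finger_force: 0.0
```

Run:
```python
from h import *
s=snap('wrist','w2',None,1.25); print(np.round(s['eef_pos'],4),np.round(s['eef_rot'],3).tolist(),np.round(s['q'],0))
```

```text
[0.6236 0.0602 0.2188] [[-0.641, 0.768, -0.0], [0.768, 0.641, -0.0], [-0.0, -0.0, -1.0]] [ 29.  24. -51.  86.  19.  79.  17.]
```

View pics/w2.png

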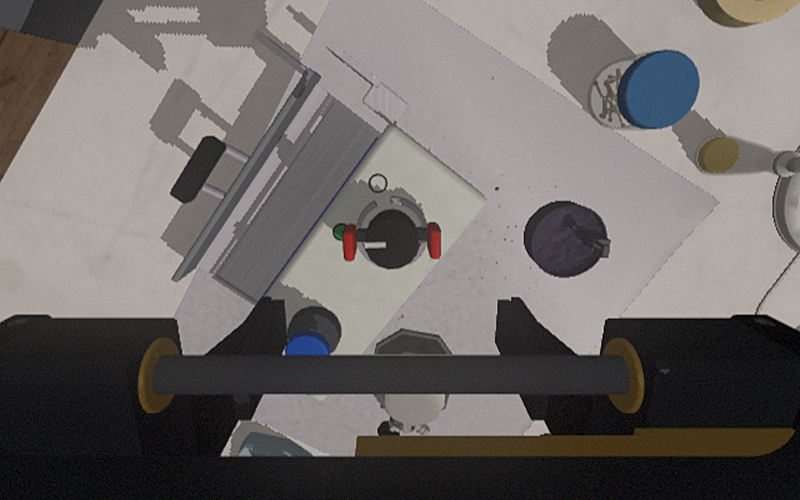

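Run:
```python
from h import *
im=cv2.imread('pics/w2_full.png').astype(int); b,g,r=im[...,0],im[...,1],im[...,2]
m=((r>110)&(g<70)&(b<70))[150:230,250:380].astype(np.uint8)
n,l,st,ce=cv2.connectedComponentsWithStats(m)
for i in range(1,n):
    if st[i,4]>20: print(st[i],ce[i]+[250,150])
c=wcam('w2')
for v in range(174,212,3):
    x=np.where(m[v-150])[0]+250
    a=x[x<310];bb=x[x>320]; print(v,a.min() if len(a) else 0,a.max() if len(a) else 0,bb.min() if len(bb) else 0,bb.max() if len(bb) else 0)
print(np.linalg.norm(onz(c,275,192,.111)-onz(c,352.5,192,.111)),proj(c,[.6236,.0602,.111]))
c1=wcam('w1')
for z in (.098,.111): print(onz(c,313.6,192,z))
print(tri((c,391/1.25,238/1.25),(c1,342/1.25,121/1.25)), tri((c,203/1.25,170/1.25),(c1,398/1.25,250/1.25)))
for p in [(175,200),(225,140),(171,199)]: pass
```

```text
[ 95  35   7  22 149] [348.02684564 195.29530201]
[ 25  37   8  22 153] [278.7124183  197.04575163]
174 0 0 0 0
177 0 0 0 0
180 0 0 0 0
183 0 0 0 0
186 0 0 345 351
189 275 281 345 351
192 275 282 345 351
195 276 282 345 351
198 276 282 345 351
201 276 284 345 351
204 276 282 345 351
207 276 282 0 0
210 0 0 0 0
0.06273527023301236 [312.16991351 198.21156101]
[0.62347641 0.06222418 0.098     ]
[0.62113706 0.06497428 0.111     ]
(array([0.62421178, 0.06071527, 0.08705982]), [0.00027723613112302865, 0.00027723613112307446]) (array([0.48802426, 0.00616019, 0.06023855]), [0.0013985416356250427, 0.0013985416356250976])
```

Call:
apply_moves:
  commands:
    - [0.0005,0.0009,0.04,0,1]
    - [0.0005,0.0009,0.08,0,1]
    - [0.0005,0.0009,0.11,0,1]
    - [0.0005,0.0009,0.13,0,1]
    - [0.0005,0.0009,0.13,0,1]
    - [0.0005,0.0009,0.13,0,1]

```text
clock: 4.45
eef_pos: [0.6242, 0.0623, 0.0895]
eef_rot: [[-0.643, 0.766, 0.0], [0.766, 0.643, 0.0], [-0.0, 0.0, -1.0]]
ft_force: [-0.6, -0.5, 1.0]
grip_width: 1.002
finger_force: 0.0
```

Call:
apply_moves:
  commands:
    - [0,0,0,0,0.7]
    - [0,0,0,0,0.7]
    - [0,0,0,0,0.55]
    - [0,0,0,0,0.55]
    - [0,0,0,0,0.55]
    - [0,0,0,0,0.55]
  newtons: 20

```text
clock: 5.05
eef_pos: [0.6234, 0.0614, 0.0896]
eef_rot: [[-0.644, 0.765, -0.001], [0.765, 0.644, -0.002], [-0.0, -0.002, -1.0]]
ft_force: [-6.3, -3.7, 8.8]
grip_width: 0.615
finger_force: 20.0
```

Call:
apply_moves:
  commands:
    - [0,-0.0006,0,8,0.5]
    - [0,-0.0006,0,16,0.5]
    - [0,-0.0006,0,24,0.5]
    - [0,-0.0006,0,32,0.5]
    - [0,-0.0006,0,40,0.5]
    - [0,-0.0006,0,48,0.5]
    - [0,-0.0006,0,56,0.5]
    - [0,-0.0006,0,64,0.5]
    - [0,-0.0006,0,71,0.5]
    - [0,-0.0006,0,75.5,0.5]

```text
clock: 6.05
eef_pos: [0.6238, 0.0614, 0.0896]
eef_rot: [[0.583, 0.812, 0.001], [0.812, -0.583, -0.001], [-0.0, 0.001, -1.0]]
ft_force: [-2.5, -2.3, 6.1]
grip_width: 0.611
finger_force: 20.0
```

Call:
apply_moves:
  commands:
    - [0,0,0,0,0.5]
    - [0,0,0,0,0.5]
    - [0,0,0,0,0.66]
    - [0,0,0,0,0.75]
    - [0,0,0,0,0.85]
    - [0,0,0,0,1]
    - [0,0,0,0,1]

```text
clock: 6.75
eef_pos: [0.6235, 0.0623, 0.0886]
eef_rot: [[0.579, 0.816, -0.0], [0.816, -0.579, 0.0], [0.0, -0.0, -1.0]]
ft_force: [-0.2, -0.6, 0.6]
grip_width: 0.93
finger_force: 0.0
```

Call:
apply_moves:
  commands:
    - [0,0,-0.04,0,1]
    - [0,0,-0.08,0,1]
    - [0,0,-0.12,0,1]
    - [0,0,-0.13,0,1]
    - [0,0,-0.13,0,1]

```text
clock: 7.25
eef_pos: [0.6245, 0.0624, 0.2207]
eef_rot: [[0.579, 0.816, 0.003], [0.816, -0.579, 0.0], [0.002, 0.003, -1.0]]
ft_force: [0.3, 0.2, -1.1]
grip_width: 1.003
finger_force: 0.0
```

Run:
```python
from h import *
s=snap('wrist','w3',None,1.25); print(np.round(s['eef_pos'],4),np.round(s['eef_rot'],3).tolist(),np.round(s['q'],0))
```

```text
[0.6245 0.0624 0.2207] [[0.579, 0.816, 0.003], [0.816, -0.579, 0.0], [0.002, 0.003, -1.0]] [ 18.  20. -35.  86.  12.  77. -54.]
```

View pics/w3.png

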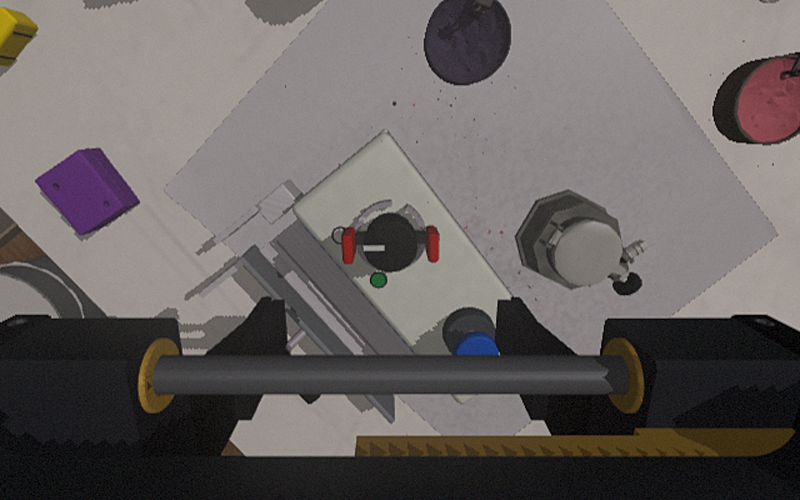

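Call:
apply_moves:
  commands:
    - [-0.1235,-0.0774,0.03,-38,0.5]
    - [-0.1235,-0.0774,0.06,-38,0.5]
    - [-0.1235,-0.0774,0.07,-38,0.5]
    - [-0.1235,-0.0774,0.07,-38,0.5]
    - [-0.1235,-0.0774,0.07,-38,0.5]
    - [-0.1235,-0.0774,0.07,-38,0.5]
    - [-0.1235,-0.0774,0.07,-38,0.5]

```text
clock: 8.0
eef_pos: [0.4885, 0.0061, 0.1479]
eef_rot: [[-0.044, 0.999, -0.001], [0.999, 0.044, 0.001], [0.001, -0.001, -1.0]]
ft_force: [-0.1, -0.1, 0.2]
grip_width: 0.522
finger_force: 0.0
```

Run:
```python
from h import *
s=snap('wrist','w4'); print(np.round(s['eef_pos'],4),delta([.490,.0065,.056],2.5,s))
c=wcam('w4'); print(proj(c,[.49,.0065,.076]))
```

```text
[0.4885 0.0061 0.1479] ([0.0003, 0.0016, 0.0919], np.float64(-0.0007593186737011592), 'q7 -7')
[314.49585302 212.35110797]
```

View pics/w4.png

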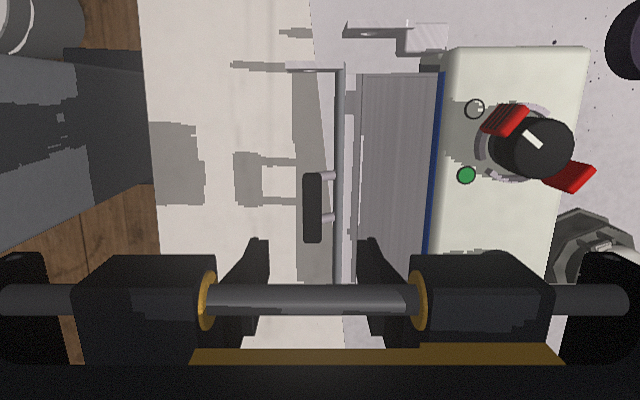

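Call:
apply_moves:
  commands:
    - [0.002,0,0.04,0,0.5]
    - [0.002,0,0.08,0,0.5]
    - [0.002,0,0.092,0,0.5]
    - [0.002,0,0.092,0,0.5]
    - [0.002,0,0.092,0,0.1]
    - [0.002,0,0.092,0,0.1]
    - [0.002,0,0.092,0,0.1]
    - [0.002,0,0.092,0,0.1]
    - [0.002,0,0.092,0,0.1]
  newtons: 25

```text
clock: 8.95
eef_pos: [0.489, 0.0079, 0.0574]
eef_rot: [[-0.046, 0.999, 0.0], [0.999, 0.046, -0.0], [-0.0, 0.0, -1.0]]
ft_force: [-2.1, -0.2, 5.0]
grip_width: 0.16
finger_force: 25.0
```

Call:
apply_moves:
  commands:
    - [0,-0.01,0,0,0.1]
    - [0,-0.02,0,0,0.1]
    - [0,-0.03,0,0,0.1]
    - [0,-0.04,0,0,0.1]
    - [0,-0.05,0,0,0.1]
    - [0,-0.054,0,0,0.1]
    - [0,-0.057,0,0,0.1]
    - [0,-0.057,0,0,0.1]

```text
clock: 9.75
eef_pos: [0.4311, 0.0051, 0.0573]
eef_rot: [[-0.046, 0.999, 0.0], [0.999, 0.046, -0.001], [-0.001, 0.0, -1.0]]
ft_force: [-0.7, -1.7, 10.3]
grip_width: 0.156
finger_force: 25.0
```

Call:
apply_moves:
  commands:
    - [0,-0.004,0,0,0.1]
    - [0,-0.007,0,0,0.1]
    - [0,-0.007,0,0,0.1]

```text
clock: 10.05
eef_pos: [0.43, 0.0051, 0.0577]
eef_rot: [[-0.046, 0.999, 0.013], [0.999, 0.046, 0.001], [0.001, 0.013, -1.0]]
ft_force: [31.8, -2.8, -28.8]
grip_width: 0.161
finger_force: 25.0
```

Call:
apply_moves:
  commands:
    - [0,0.006,0,0,0.1]
    - [0,0.006,0,0,0.5]
    - [0,0.006,0,0,0.5]
    - [0,0.006,0,0,0.5]
    - [0,0.006,-0.05,0,0.5]
    - [0,0.006,-0.1,0,1]
    - [0,0.05,-0.15,0,1]
    - [0,0.1,-0.2,0,1]
    - [0,0.1,-0.24,0,1]
    - [0,0.1,-0.24,0,1]

```text
clock: 11.05
eef_pos: [0.5266, 0.0101, 0.3002]
eef_rot: [[-0.046, 0.999, 0.003], [0.999, 0.046, 0.001], [0.001, 0.003, -1.0]]
ft_force: [-0.4, 0.4, -0.7]
grip_width: 0.869
finger_force: 0.0
```

Run:
```python
from h import *
s=snap('wrist','w5',None,1.25); print(np.round(s['eef_pos'],4),np.round(s['eef_rot'],3).tolist(),np.round(s['q'],0))
```

```text
[0.5266 0.0101 0.3002] [[-0.046, 0.999, 0.003], [0.999, 0.046, 0.001], [0.001, 0.003, -1.0]] [ 33.   6. -41.  92.   4.  83.  -6.]
```

View pics/w5.png

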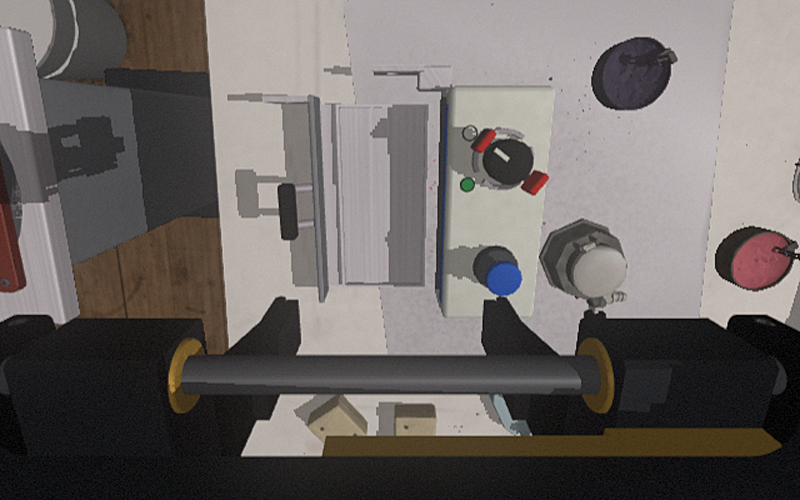

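Call:
apply_moves:
  commands:
    - [-0.28,-0.02,0.08,0,1]
    - [-0.28,-0.02,0.08,0,1]
    - [-0.28,-0.02,0.08,0,1]
    - [-0.28,-0.02,0.08,0,1]
    - [-0.28,-0.02,0.08,0,1]
    - [-0.28,-0.02,0.08,0,1]
    - [-0.28,-0.02,0.08,0,1]
    - [-0.28,-0.02,0.08,0,1]

```text
clock: 11.9
eef_pos: [0.5166, -0.2711, 0.2156]
eef_rot: [[-0.044, 0.999, -0.002], [0.999, 0.044, 0.002], [0.002, -0.002, -1.0]]
ft_force: [0.3, 1.4, 1.1]
grip_width: 1.001
finger_force: 0.0
```

Run:
```python
from h import *
s=snap('wrist','w6',None,1.25); print(np.round(s['eef_pos'],4),np.round(s['eef_rot'],3).tolist(),np.round(s['q'],0))
c=wcam('w5'); C=[onz(c,u/1.25,v/1.25,.011) for u,v in [(339,106),(427,106),(425,286),(343,285)]]
print(np.round(C,4),np.round(np.mean(C,0),4))
```

```text
[ 0.5166 -0.2711  0.2156] [[-0.044, 0.999, -0.002], [0.999, 0.044, 0.002], [0.002, -0.002, -1.0]] [ 48.  14. -29.  93.   7.  75.  20.]
[[ 0.4724  0.1009  0.011 ]
 [ 0.5596  0.1048  0.011 ]
 [ 0.5706 -0.0863  0.011 ]
 [ 0.4788 -0.0891  0.011 ]] [0.5204 0.0076 0.011 ]
```

View pics/w6.png

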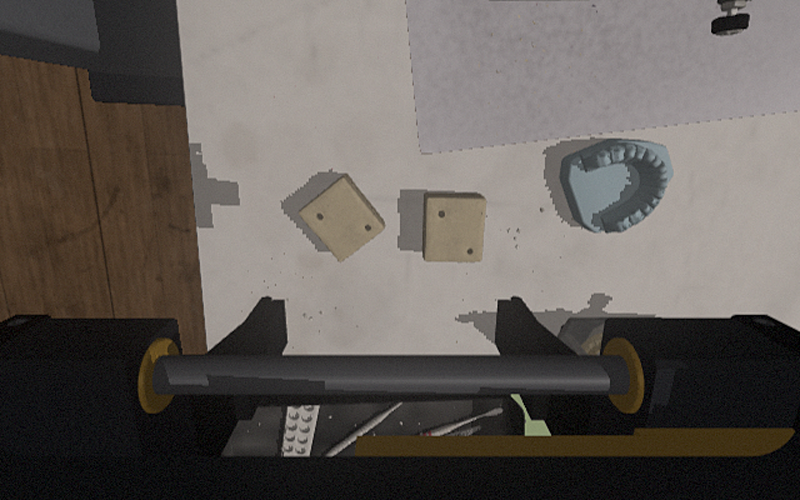

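Run:
```python
from h import *
c=wcam('w6'); im=cv2.imread('pics/w6_full.png'); hsv=cv2.cvtColor(im,cv2.COLOR_BGR2HSV)
m=cv2.inRange(hsv,(8,60,110),(30,255,255)); m[:120]=0;m[230:]=0
n,l,st,ce=cv2.connectedComponentsWithStats(m)
for i in range(1,n):
    if st[i,4]>500:
        pts=np.argwhere(l==i)[:,::-1].astype(np.float64)
        w=np.array([onz(c,u,v,.027)[:2] for u,v in pts])
        r=cv2.minAreaRect((w*1000).astype(np.float32)); print(st[i],ce[i],r, np.round(w.mean(0),4))
print(delta([.57,-.27,.02]))
for q in [(300,212),(346,175),(384,225),(341,260),(424,262),(482,262),(485,195)]: print(q,np.round(onz(c,q[0]/1.25,q[1]/1.25,.027),4))
```

```text
[ 239  144   68   65 1156] [273.40051903 176.64186851] ((476.2720947265625, -271.7287292480469), (50.692501068115234, 54.069976806640625), 40.214317321777344) [ 0.4758 -0.2731]
[ 340  158   49   51 1197] [364.04845447 184.57477026] ((569.9691162109375, -276.3519287109375), (48.05136489868164, 53.794898986816406), 2.238144636154175) [ 0.5706 -0.2776]
([-0.0029, 0.0527, 0.1963], None, 'q7 20')
(300, 212) [ 0.4412 -0.267   0.027 ]
(346, 175) [ 0.4788 -0.235   0.027 ]
(384, 225) [ 0.511 -0.275  0.027]
(341, 260) [ 0.4755 -0.3073  0.027 ]
(424, 262) [ 0.5464 -0.306   0.027 ]
(482, 262) [ 0.5959 -0.3039  0.027 ]
(485, 195) [ 0.5924 -0.2464  0.027 ]
```

Call:
apply_moves:
  commands:
    - [-0.009,0.0525,0.05,0,0.8]
    - [-0.009,0.0525,0.1,0,0.8]
    - [-0.009,0.0525,0.15,0,0.8]
    - [-0.009,0.0525,0.19,0,0.8]
    - [-0.009,0.0525,0.2045,0,0.8]
    - [-0.009,0.0525,0.2045,0,0.8]
    - [-0.009,0.0525,0.2045,0,0.4]
    - [-0.009,0.0525,0.2045,0,0.4]
    - [-0.009,0.0525,0.2045,0,0.4]
    - [-0.009,0.0525,0.2045,0,0.4]
  newtons: 30

```text
clock: 12.95
eef_pos: [0.5715, -0.278, 0.0145]
eef_rot: [[-0.046, 0.999, 0.002], [0.999, 0.046, -0.001], [-0.001, 0.002, -1.0]]
ft_force: [-0.3, 0.8, 8.1]
grip_width: 0.58
finger_force: 30.0
```

Call:
apply_moves:
  commands:
    - [0,0,-0.05,0,0.4]
    - [0,0,-0.1,0,0.4]
    - [0,0,-0.15,0,0.4]
    - [0,0,-0.15,0,0.4]

```text
clock: 13.35
eef_pos: [0.5744, -0.2786, 0.1712]
eef_rot: [[-0.046, 0.999, 0.011], [0.999, 0.046, -0.006], [-0.006, 0.011, -1.0]]
ft_force: [1.2, 0.5, -1.8]
grip_width: 0.579
finger_force: 30.0
```

Run:
```python
from h import *
f=np.array([.5204,.008]); a=np.radians(2.5); y=np.array([-np.sin(a),np.cos(a)])
for k in (-.062,0,.062): print(k,f+k*y)
p=f-.062*y; print(delta([*p,.1],92.5))
```

```text
-0.062 [ 0.5231044  -0.05394099]
0 [0.5204 0.008 ]
0.062 [0.5176956  0.06994099]
([0.2272, -0.0418, 0.0694], np.float64(-89.87126497620022), 'q7 16')
```

Call:
apply_moves:
  commands:
    - [0.227,-0.042,0.0,-90,0.4]
    - [0.227,-0.042,0.0,-90,0.4]
    - [0.227,-0.042,0.0,-90,0.4]
    - [0.227,-0.042,0.0,-90,0.4]
    - [0.227,-0.042,0.0,-90,0.4]
    - [0.227,-0.042,0.0,-90,0.4]
    - [0.227,-0.042,0.0,-90,0.4]
    - [0.227,-0.042,0.0,-90,0.4]
    - [0.227,-0.042,0.0,-90,0.4]
    - [0.227,-0.042,0.0,-90,0.4]

```text
clock: 14.35
eef_pos: [0.518, -0.0527, 0.1625]
eef_rot: [[-1.0, 0.019, 0.0], [0.019, 1.0, -0.0], [-0.0, -0.0, -1.0]]
ft_force: [-1.1, 0.0, -1.6]
grip_width: 0.58
finger_force: 30.0
```

Call:
apply_moves:
  commands:
    - [0,0,0.0,-2,0.4]
    - [0,0,0.0,-2,0.4]

```text
clock: 14.55
eef_pos: [0.518, -0.0528, 0.1624]
eef_rot: [[-1.0, -0.01, 0.0], [-0.01, 1.0, -0.0], [-0.0, -0.0, -1.0]]
ft_force: [0.1, -0.1, -1.1]
grip_width: 0.578
finger_force: 30.0
```

Run:
```python
from h import *
s=sense(); print(np.round(s['q'],0),s['grip_width']); print(delta([.5221,-.056,.0235],92.5,s))
```

```text
[ 45.  11. -48. 104.   9.  68.  84.] 0.5784417414303635
([-0.004, -0.0032, 0.1389], np.float64(-1.9162479861521575), 'q7 84')
```

Call:
apply_moves:
  commands:
    - [-0.004,-0.0032,0.05,-2,0.4]
    - [-0.004,-0.0032,0.1,-2,0.4]
    - [-0.004,-0.0032,0.125,-2,0.4]
    - [-0.004,-0.0032,0.138,-2,0.4]
    - [-0.004,-0.0032,0.139,-2,0.4]
    - [-0.004,-0.0032,0.139,-2,0.4]

```text
clock: 15.15
eef_pos: [0.5229, -0.0558, 0.0241]
eef_rot: [[-0.999, -0.044, 0.001], [-0.044, 0.999, -0.0], [-0.001, -0.0, -1.0]]
ft_force: [-0.2, 0.7, -1.4]
grip_width: 0.583
finger_force: 30.0
```

Call:
apply_moves:
  commands:
    - [0,0,0,0,0.68]
    - [0,0,0,0,0.68]
    - [0,0,0,0,0.68]
    - [0,0,-0.05,0,0.7]
    - [0,0,-0.1,0,1]
    - [0,0,-0.15,0,1]
    - [0,0,-0.15,0,1]

```text
clock: 15.85
eef_pos: [0.5259, -0.0556, 0.1804]
eef_rot: [[-0.999, -0.045, 0.01], [-0.045, 0.999, -0.003], [-0.01, -0.003, -1.0]]
ft_force: [0.9, -0.4, 0.2]
grip_width: 0.888
finger_force: 0.0
```

Run:
```python
from h import *
s=sense(); print(np.round(s['q'],0)); print(delta([.48,-.26,.22],40-180+130.2-40,s)); print(delta([.4763,-.2715,.22],130.2,s))
```

```text
[ 46.  11. -49. 103.   9.  70.  86.]
([0.0547, -0.2023, -0.0395], np.float64(-37.619688278279966), 'q7 86')
([0.0589, -0.2136, -0.0395], np.float64(-37.619688278279966), 'q7 86')
```

Call:
apply_moves:
  commands:
    - [0.059,-0.2136,-0.04,80,1]
    - [0.059,-0.2136,-0.04,80,1]
    - [0.059,-0.2136,-0.04,80,1]
    - [0.059,-0.2136,-0.04,80,1]
    - [0.059,-0.2136,-0.04,80,1]
    - [0.059,-0.2136,-0.04,80,1]
    - [0.059,-0.2136,-0.04,80,1]
    - [0.059,-0.2136,-0.04,80,1]
    - [0.059,-0.2136,-0.04,80,1]
    - [0.059,-0.2136,-0.04,80,1]

```text
clock: 16.85
eef_pos: [0.4728, -0.2719, 0.2134]
eef_rot: [[-0.212, 0.977, 0.0], [0.977, 0.212, -0.0], [-0.0, 0.0, -1.0]]
ft_force: [-0.5, 0.2, 0.9]
grip_width: 0.998
finger_force: 0.0
```

Call:
apply_moves:
  commands:
    - [0,0,0,62,1]
    - [0,0,0,62,1]
    - [0,0,0,62,1]
    - [0,0,0,62,1]
    - [0,0,0,62,1]
    - [0,0,0,62,1]
    - [0,0,0,62,1]
    - [0,0,0,62,1]
    - [0,0,0,62,1]

```text
clock: 17.75
eef_pos: [0.4728, -0.2718, 0.2134]
eef_rot: [[0.76, 0.65, 0.0], [0.65, -0.76, -0.0], [-0.0, 0.0, -1.0]]
ft_force: [0.3, 0.1, -0.4]
grip_width: 0.997
finger_force: 0.0
```

```bash
cat >> h.py <<'E'
def blocks(name):
    c=wcam(name); im=cv2.imread(f'pics/{name}_full.png'); hsv=cv2.cvtColor(im,cv2.COLOR_BGR2HSV)
    m=cv2.inRange(hsv,(8,60,110),(30,255,255)); m[240:]=0
    n,l,st,ce=cv2.connectedComponentsWithStats(m)
    for i in range(1,n):
        if st[i,4]>400:
            w=np.array([onz(c,u,v,.027)[:2] for v,u in np.argwhere(l==i)])
            print(st[i].tolist(),cv2.minAreaRect((w*1000).astype(np.float32)))
E
python3 - <<'E'
from h import *
s=snap('wrist','w7'); print(np.round(s['eef_pos'],4),np.round(s['q'],0)); blocks('w7'); print(delta([.4763,-.2715,.0115],130.2,s))
E
```

```text
[ 0.4728 -0.2718  0.2134] [ 50.   9. -27.  98.   4.  74. -28.]
[243, 126, 56, 49, 976] ((466.0683898925781, -222.31314086914062), (48.66716766357422, 54.67192077636719), 40.03212356567383)
([0.0028, 0.002, 0.2019], np.float64(0.35995973552979876), 'q7 -28')
```

Call:
apply_moves:
  commands:
    - [0.027,-0.042,0.02,0,1]
    - [0.027,-0.042,0.06,0,1]
    - [0.027,-0.042,0.11,0,1]
    - [0.027,-0.042,0.16,0,1]
    - [0.027,-0.042,0.195,0,1]
    - [0.027,-0.042,0.2015,0,1]
    - [0.027,-0.042,0.2015,0,0.45]
    - [0.027,-0.042,0.2015,0,0.45]
    - [0.027,-0.042,0.2015,0,0.45]
    - [0.027,-0.042,0.2015,0,0.45]

```text
clock: 18.8
eef_pos: [0.4671, -0.223, 0.0135]
eef_rot: [[0.76, 0.65, 0.002], [0.65, -0.76, -0.002], [0.001, 0.003, -1.0]]
ft_force: [0.6, 0.0, 0.3]
grip_width: 0.722
finger_force: 0.0
```

Call:
apply_moves:
  commands:
    - [0,0,0,0,0.45]
    - [0,0,-0.05,0,0.45]
    - [0,0,-0.1,0,0.45]
    - [0,0,-0.15,0,0.45]
    - [0,0,-0.15,0,0.45]

```text
clock: 19.3
eef_pos: [0.4697, -0.2237, 0.1691]
eef_rot: [[0.759, 0.651, 0.01], [0.651, -0.759, -0.006], [0.004, 0.011, -1.0]]
ft_force: [0.8, -0.1, -1.1]
grip_width: 0.644
finger_force: 30.0
```

Run:
```python
from h import *
s=sense(); print(np.round(s['q'],0)); print(delta([.5124,.0075,.15],2.5,s))
```

```text
[ 48.   8. -30. 105.   4.  68. -32.]
([0.1828, -0.148, 0.0182], np.float64(-51.91517574417463), 'q7 -32')
```

Call:
apply_moves:
  commands:
    - [0.183,-0.148,0.01,-52,0.45]
    - [0.183,-0.148,0.01,-52,0.45]
    - [0.183,-0.148,0.01,-52,0.45]
    - [0.183,-0.148,0.01,-52,0.45]
    - [0.183,-0.148,0.01,-52,0.45]
    - [0.183,-0.148,0.01,-52,0.45]
    - [0.183,-0.148,0.01,-52,0.45]
    - [0.183,-0.148,0.01,-52,0.45]

```text
clock: 20.1
eef_pos: [0.5084, 0.0081, 0.1514]
eef_rot: [[-0.04, 0.999, -0.001], [0.999, 0.04, -0.0], [-0.0, -0.001, -1.0]]
ft_force: [-0.6, -0.2, -2.5]
grip_width: 0.644
finger_force: 30.0
```

Run:
```python
from h import *
s=snap('wrist','w8'); print(np.round(s['q'],0),s['grip_width']); print(delta([.5124,.0085,.0235],2.5,s))
```

```text
[ 35.  10. -45. 107.   7.  66. -10.] 0.6439637204178275
([0.0002, 0.0041, 0.1279], np.float64(-0.21955945083645645), 'q7 -10')
```

View pics/w8.png

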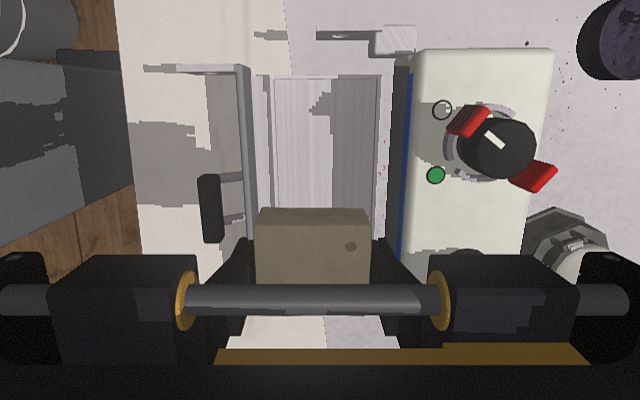

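Call:
apply_moves:
  commands:
    - [0,0.004,0.05,0,0.45]
    - [0,0.004,0.09,0,0.45]
    - [0,0.004,0.115,0,0.45]
    - [0,0.004,0.126,0,0.45]
    - [0,0.004,0.1285,0,0.45]
    - [0,0.004,0.1285,0,0.45]

```text
clock: 20.75
eef_pos: [0.5135, 0.0089, 0.0242]
eef_rot: [[-0.043, 0.999, 0.001], [0.999, 0.043, 0.0], [-0.0, 0.001, -1.0]]
ft_force: [-0.1, 0.3, -2.5]
grip_width: 0.646
finger_force: 30.0
```

Call:
apply_moves:
  commands:
    - [0,0,0,0,0.72]
    - [0,0,0,0,0.72]
    - [0,0,0,0,0.72]
    - [0,0,-0.05,0,0.75]
    - [0,0,-0.1,0,1]
    - [0,0,-0.15,0,1]
    - [0,0,-0.17,0,1]
    - [0,0,-0.17,0,1]

```text
clock: 21.55
eef_pos: [0.5149, 0.0094, 0.1974]
eef_rot: [[-0.045, 0.999, 0.007], [0.999, 0.045, -0.001], [-0.002, 0.007, -1.0]]
ft_force: [0.4, -0.1, 0.2]
grip_width: 0.976
finger_force: 0.0
```

Run:
```python
from h import *
s=sense(); print(np.round(s['q'],0)); print(delta([.57,.32,.25],2.5,s))
```

```text
[ 37.   8. -46. 103.   6.  71.  -8.]
([0.3077, 0.0693, -0.0526], np.float64(0.060193602818671366), 'q7 -8')
```

Call:
apply_moves:
  commands:
    - [0.308,0.069,-0.03,0,1]
    - [0.308,0.069,-0.03,0,1]
    - [0.308,0.069,-0.03,0,1]
    - [0.308,0.069,-0.03,0,1]
    - [0.308,0.069,-0.03,0,1]
    - [0.308,0.069,-0.03,0,1]
    - [0.308,0.069,-0.03,0,1]
    - [0.308,0.069,-0.03,0,1]
    - [0.308,0.069,-0.03,0,1]

```text
clock: 22.45
eef_pos: [0.5675, 0.3198, 0.2222]
eef_rot: [[-0.046, 0.999, -0.001], [0.999, 0.046, -0.001], [-0.001, -0.001, -1.0]]
ft_force: [0.2, -1.3, -0.4]
grip_width: 1.001
finger_force: 0.0
```

Run:
```python
from h import *
s=snap('wrist','w9',None,1.25); print(np.round(s['eef_pos'],4),np.round(s['eef_rot'],3).tolist(),np.round(s['q'],0)); blocks('w9')
```

```text
[0.5675 0.3198 0.2222] [[-0.046, 0.999, -0.001], [0.999, 0.046, -0.001], [-0.001, -0.001, -1.0]] [  3.  27. -50.  82.  21.  81. -45.]
[416, 78, 80, 81, 3196] ((708.5123291015625, 383.1874694824219), (79.17874908447266, 78.58665466308594), 2.5241522789001465)
[294, 113, 65, 67, 1240] ((579.3358764648438, 349.8963317871094), (54.68376541137695, 47.63044357299805), 64.19454956054688)
[192, 128, 46, 20, 678] ((465.48968505859375, 353.9881591796875), (47.12627410888672, 15.54973316192627), 7.850161075592041)
```

View pics/w9.png

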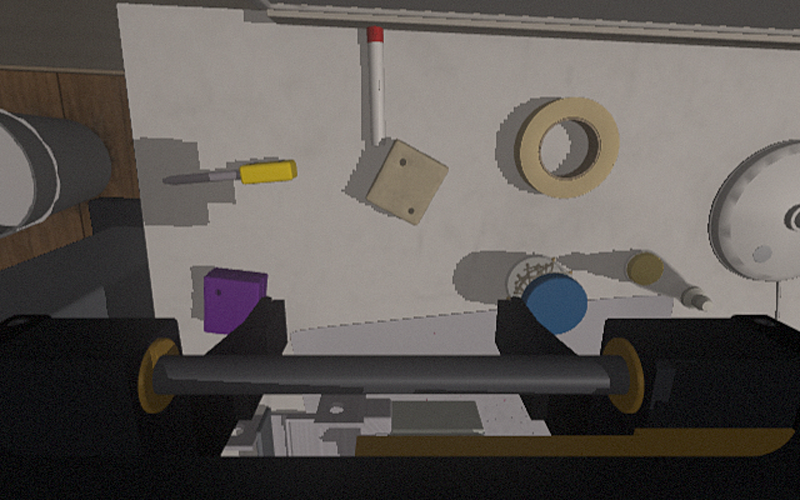

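Call:
apply_moves:
  commands:
    - [0.026,0.0112,0.02,28.5,0.82]
    - [0.026,0.0112,0.07,28.5,0.82]
    - [0.026,0.0112,0.12,28.5,0.82]
    - [0.026,0.0112,0.15,28.5,0.82]
    - [0.026,0.0112,0.19,28.5,0.82]
    - [0.026,0.0112,0.208,28.5,0.82]
    - [0.026,0.0112,0.21,28.5,0.82]
    - [0.026,0.0112,0.21,28.5,0.4]
    - [0.026,0.0112,0.21,28.5,0.4]
    - [0.026,0.0112,0.21,28.5,0.4]

```text
clock: 23.5
eef_pos: [0.579, 0.3471, 0.0155]
eef_rot: [[0.437, 0.899, 0.003], [0.899, -0.437, 0.001], [0.002, 0.002, -1.0]]
ft_force: [-0.0, -0.0, -0.1]
grip_width: 0.632
finger_force: 0.0
```

Call:
apply_moves:
  commands:
    - [0,0,0,0,0.4]
    - [0,0,0,0,0.4]

```text
clock: 23.7
eef_pos: [0.5788, 0.347, 0.0151]
eef_rot: [[0.437, 0.899, 0.002], [0.899, -0.437, 0.001], [0.002, 0.001, -1.0]]
ft_force: [0.1, -1.5, 7.4]
grip_width: 0.576
finger_force: 30.0
```

Call:
apply_moves:
  commands:
    - [0,0,-0.05,0,0.4]
    - [0,0,-0.1,0,0.4]
    - [0,0,-0.15,0,0.4]
    - [0,0,-0.15,0,0.4]

```text
clock: 24.1
eef_pos: [0.5804, 0.3494, 0.172]
eef_rot: [[0.437, 0.899, 0.01], [0.899, -0.437, 0.006], [0.01, 0.006, -1.0]]
ft_force: [0.9, 0.6, -2.0]
grip_width: 0.582
finger_force: 30.0
```

Run:
```python
from h import *
s=sense(); print(np.round(s['q'],0)); print(delta([.516,.0722,.0235],92.5,s))
```

```text
[ -4.  30. -44.  82.  21.  76. -75.]
([-0.2789, 0.0623, 0.1461], np.float64(61.586439906645694), 'q7 -75')
```

Call:
apply_moves:
  commands:
    - [-0.279,0.0623,0.01,61.5,0.4]
    - [-0.279,0.0623,0.01,61.5,0.4]
    - [-0.279,0.0623,0.01,61.5,0.4]
    - [-0.279,0.0623,0.01,61.5,0.4]
    - [-0.279,0.0623,0.01,61.5,0.4]
    - [-0.279,0.0623,0.01,61.5,0.4]
    - [-0.279,0.0623,0.01,61.5,0.4]
    - [-0.279,0.0623,0.01,61.5,0.4]
    - [-0.279,0.0623,0.01,61.5,0.4]
    - [-0.279,0.0623,0.01,61.5,0.4]

```text
clock: 25.1
eef_pos: [0.512, 0.0696, 0.1534]
eef_rot: [[0.999, 0.05, -0.0], [0.05, -0.999, 0.0], [-0.0, -0.0, -1.0]]
ft_force: [-0.1, -0.1, -1.9]
grip_width: 0.581
finger_force: 30.0
```

Run:
```python
from h import *
s=snap('wrist','w10'); print(np.round(s['q'],0),s['grip_width']); print(delta([.516,.0722,.024],92.5,s))
```

```text
[  18.    9.  -33.  106.    5.   66. -104.] 0.5805158210416291
([0.0042, -0.0023, 0.1294], np.float64(0.3887424751807771), 'q7 -104')
```

View pics/w10.png

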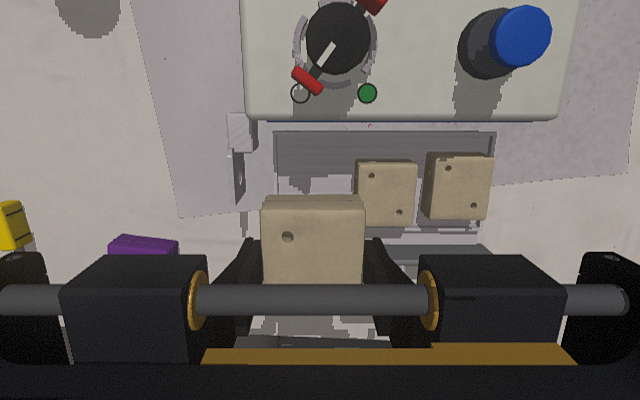

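Run:
```python
from h import *
c=wcam('w10')
for p in [(357,162),(356,222),(417,164),(415,224),(432,153),(429,219),(494,160),(487,220)]: print(p,np.round(onz(c,*p,.035),4))
for p in [(274,133),(494,133)]: print(p,np.round(onz(c,*p,.011),4))
```

```text
(357, 162) [0.5416 0.0349 0.035 ]
(356, 222) [0.4893 0.0312 0.035 ]
(417, 164) [ 0.5424 -0.0144  0.035 ]
(415, 224) [ 0.49   -0.0199  0.035 ]
(432, 153) [ 0.552  -0.0254  0.035 ]
(429, 219) [ 0.4951 -0.0313  0.035 ]
(494, 160) [ 0.5487 -0.0769  0.035 ]
(487, 220) [ 0.4967 -0.0814  0.035 ]
(274, 133) [0.5592 0.1058 0.011 ]
(494, 133) [ 0.5685 -0.0851  0.011 ]
```

Call:
apply_moves:
  commands:
    - [0.004,-0.0086,0.04,0.4,0.4]
    - [0.004,-0.0086,0.08,0.4,0.4]
    - [0.004,-0.0086,0.11,0.4,0.4]
    - [0.004,-0.0086,0.124,0.4,0.4]
    - [0.004,-0.0086,0.124,0.4,0.4]
    - [0.004,-0.0086,0.124,0.4,0.4]

```text
clock: 25.75
eef_pos: [0.516, 0.0778, 0.0299]
eef_rot: [[0.999, 0.04, 0.0], [0.04, -0.999, 0.001], [0.0, -0.001, -1.0]]
ft_force: [0.1, 0.2, -2.0]
grip_width: 0.586
finger_force: 29.9
```

Call:
apply_moves:
  commands:
    - [0,0.003,0,0,0.4]
    - [0,0.006,0,0,0.4]
    - [0,0.009,0,0,0.4]
    - [0,0.0105,0,0,0.4]
    - [0,0.0105,0.003,0,0.4]
    - [0,0.0105,0.0055,0,0.4]
    - [0,0.0105,0.0055,0,0.4]

```text
clock: 26.45
eef_pos: [0.5155, 0.0665, 0.0233]
eef_rot: [[0.999, 0.038, -0.001], [0.038, -0.999, -0.0], [-0.001, 0.0, -1.0]]
ft_force: [-0.8, 0.0, -2.0]
grip_width: 0.581
finger_force: 29.9
```

Call:
apply_moves:
  commands:
    - [0,0,0,0,0.64]
    - [0,0,0,0,0.64]
    - [0,0,0,0,0.64]
    - [0,0,-0.02,0,0.64]
    - [0,0,-0.07,0,0.7]
    - [0,0,-0.12,0,1]
    - [-0.04,0.03,-0.17,0,1]
    - [-0.06,0.06,-0.2,0,1]
    - [-0.06,0.06,-0.2,0,1]

```text
clock: 27.35
eef_pos: [0.4581, 0.0019, 0.2276]
eef_rot: [[0.999, 0.036, 0.005], [0.036, -0.999, -0.002], [0.005, 0.002, -1.0]]
ft_force: [-0.1, 0.7, 0.3]
grip_width: 0.959
finger_force: 0.0
```

Run:
```python
from h import *
s=snap('wrist','w11'); print(np.round(s['eef_pos'],4),np.round(s['q'],0)); blocks('w11')
```

```text
[0.4581 0.0019 0.2276] [ 26.  -3. -30. 108.  -1.  74. -92.]
[348, 85, 50, 57, 1889] ((523.0906372070312, -56.89025115966797), (55.678741455078125, 49.25578308105469), 3.6442975997924805)
[224, 87, 51, 57, 1665] ((517.154052734375, 68.63301849365234), (55.10911178588867, 49.584842681884766), 2.9712040424346924)
[287, 93, 50, 56, 2104] ((513.85302734375, 4.644676208496094), (55.11186981201172, 49.472557067871094), 1.9533326625823975)
```

View pics/w11.png

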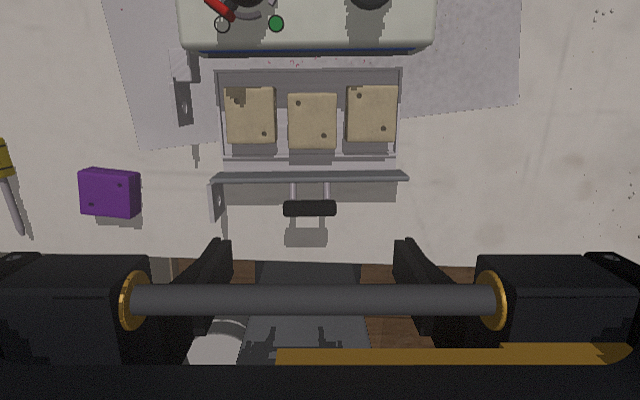

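Call:
apply_moves:
  commands:
    - [-0.026,-0.0035,0.03,-80,0.5]
    - [-0.026,-0.0035,0.06,-80,0.5]
    - [-0.026,-0.0035,0.08,-80,0.5]
    - [-0.026,-0.0035,0.08,-80,0.5]
    - [-0.026,-0.0035,0.08,-80,0.5]
    - [-0.026,-0.0035,0.08,-80,0.5]
    - [-0.026,-0.0035,0.08,-80,0.5]
    - [-0.026,-0.0035,0.08,-80,0.5]
    - [-0.026,-0.0035,0.08,-80,0.5]
    - [-0.026,-0.0035,0.08,-80,0.5]

```text
clock: 28.4
eef_pos: [0.4322, 0.0074, 0.1434]
eef_rot: [[0.13, 0.992, -0.0], [0.992, -0.13, 0.0], [0.0, -0.0, -1.0]]
ft_force: [-0.1, -0.1, 0.5]
grip_width: 0.497
finger_force: 0.0
```

Run:
```python
from h import *
s=sense(); print(delta([.432,.0045,.057],2.5,s))
```

```text
([-0.0029, 0.0002, 0.0864], np.float64(-9.963540067014293), 'q7 -13')
```

Call:
apply_moves:
  commands:
    - [-0.003,0,0.01,-10,0.5]
    - [-0.003,0,0.04,-10,0.5]
    - [-0.003,0,0.07,-10,0.5]
    - [-0.003,0,0.0865,-10,0.5]
    - [-0.003,0,0.0865,-10,0.1]
    - [-0.003,0,0.0865,-10,0.1]
    - [-0.003,0,0.0865,-10,0.1]
    - [-0.003,0,0.0865,-10,0.1]
    - [-0.003,0,0.0865,-10,0.1]
  newtons: 25

```text
clock: 29.3
eef_pos: [0.4326, 0.0039, 0.0583]
eef_rot: [[-0.038, 0.999, 0.002], [0.999, 0.038, -0.0], [-0.0, 0.002, -1.0]]
ft_force: [0.2, 0.5, 2.8]
grip_width: 0.16
finger_force: 25.0
```

Call:
apply_moves:
  commands:
    - [0,0.01,0,0,0.1]
    - [0,0.02,0,0,0.1]
    - [0,0.03,0,0,0.1]
    - [0,0.04,0,0,0.1]
    - [0,0.05,0,0,0.1]
    - [0,0.06,0,0,0.1]
    - [0,0.07,0,0,0.1]
    - [0,0.08,0,0,0.1]
    - [0,0.09,0,0,0.1]
    - [0,0.096,0,0,0.1]

```text
clock: 30.3
eef_pos: [0.5286, 0.0085, 0.0583]
eef_rot: [[-0.039, 0.999, 0.001], [0.999, 0.039, 0.001], [0.001, 0.001, -1.0]]
ft_force: [-3.1, 3.1, 7.7]
grip_width: 0.159
finger_force: 25.0
```

Call:
apply_moves:
  commands:
    - [0,0.003,0,0,0.1]
    - [0,0.006,0,0,0.1]
    - [0,0.008,0,0,0.1]
    - [0,0.008,0,0,0.1]

```text
clock: 30.7
eef_pos: [0.53, 0.0085, 0.0579]
eef_rot: [[-0.039, 0.999, -0.012], [0.999, 0.039, -0.001], [-0.001, -0.012, -1.0]]
ft_force: [-31.2, 1.7, 35.0]
grip_width: 0.159
finger_force: 25.0
```

Call:
apply_moves:
  commands:
    - [0,-0.006,0,0,0.1]
    - [0,-0.006,0,0,0.5]
    - [0,-0.006,0,0,0.5]
    - [0,-0.006,0,0,0.5]
    - [0,-0.006,-0.05,0,0.5]
    - [0,-0.006,-0.1,0,0.5]
    - [0,-0.006,-0.15,0,1]
    - [0,-0.006,-0.15,0,1]

```text
clock: 31.5
eef_pos: [0.5335, 0.0079, 0.2146]
eef_rot: [[-0.038, 0.999, 0.011], [0.999, 0.038, -0.0], [-0.001, 0.011, -1.0]]
ft_force: [0.2, 0.6, -0.2]
grip_width: 0.601
finger_force: 0.0
```

Run:
```python
from h import *
s=sense(); print(np.round(s['eef_pos'],4),np.round(s['q'],0))
print(onz(wcam('w11'),184,103,.036), onz(wcam('w5'),400/1.25,72/1.25,.044), onz(wcam('w1'),290/1.25,205/1.25,.036),onz(wcam('w9'),337/1.25,409/1.25,.036))
a=np.radians(2.5);R=np.array([[np.cos(a),-np.sin(a)],[np.sin(a),np.cos(a)]])
for n,u,v,k in [('w11',184,103,1),('w5',400,72,1.25)]: print(R.T@(onz(wcam(n),u/k,v/k,.036)[:2]-[.6205,.0125]))
c=wcam('w9'); im=cv2.imread('pics/w9_full.png'); hsv=cv2.cvtColor(im,cv2.COLOR_BGR2HSV)
m=cv2.inRange(hsv,(20,150,110),(35,255,255)); m[240:]=0
n,l,st,ce=cv2.connectedComponentsWithStats(m); i=1+np.argmax(st[1:,4])
w=np.array([onz(c,u,v,.022)[:2] for v,u in np.argwhere(l==i)]); print(st[i],cv2.minAreaRect((w*1000).astype(np.float32)))
print(onz(c,165/1.25,180/1.25,.012),delta([.5,.24,.2],92.5,s))
```

```text
[0.5335 0.0079 0.2146] [ 22.   7. -29. 100.   4.  73.  -7.]
[0.52778031 0.13042979 0.036     ] [0.5306273  0.13158587 0.044     ] [0.53298747 0.12875165 0.036     ] [0.52461369 0.13477562 0.036     ]
[-0.08748742  0.12186193]
[-0.08440561  0.12368304]
[192 129  46  18 647] ((463.71722412109375, 353.3609619140625), (47.0560188293457, 15.079360961914062), 7.612952709197998)
[0.37235597 0.34143427 0.012     ] ([0.2332, -0.0249, 0.0141], np.float64(89.65790198189035), 'q7 -7')
```

Call:
apply_moves:
  commands:
    - [0.292,-0.002,0,80,1]
    - [0.292,-0.002,0,80,1]
    - [0.292,-0.002,0,80,1]
    - [0.292,-0.002,0,80,1]
    - [0.292,-0.002,0.03,80,1]
    - [0.292,-0.002,0.06,80,1]
    - [0.292,-0.002,0.085,80,1]
    - [0.292,-0.002,0.085,80,1]
    - [0.292,-0.002,0.085,80,1]
    - [0.292,-0.002,0.085,80,1]

```text
clock: 32.5
eef_pos: [0.5162, 0.2996, 0.121]
eef_rot: [[0.978, 0.207, -0.002], [0.207, -0.978, -0.001], [-0.002, 0.0, -1.0]]
ft_force: [-0.2, -0.5, 0.5]
grip_width: 1.002
finger_force: 0.0
```

Call:
apply_moves:
  commands:
    - [0,0,0,10,1]
    - [0,0,0,10,1]
    - [0,0,0,10,1]

```text
clock: 32.8
eef_pos: [0.5167, 0.2993, 0.1221]
eef_rot: [[0.999, 0.043, -0.0], [0.043, -0.999, -0.0], [-0.0, 0.0, -1.0]]
ft_force: [1.1, 0.3, 0.1]
grip_width: 1.0
finger_force: 0.0
```

Run:
```python
from h import *
s=snap('wrist','eA'); print(np.round(s['eef_pos'],4),np.round(s['eef_rot'],3).tolist(),np.round(s['q'],0)); print(proj(wcam('eA'),[.529,.131,.036]))
```

```text
[0.5167 0.2993 0.1221] [[0.999, 0.043, -0.0], [0.043, -0.999, -0.0], [-0.0, 0.0, -1.0]] [ -11.   20.  -28.   97.   10.   65. -130.]
[537.9659082 199.6088011]
```

Call:
apply_moves:
  commands:
    - [-0.03,0.08,-0.03,0,1]
    - [-0.03,0.08,-0.03,0,1]
    - [-0.03,0.08,-0.03,0,1]
    - [-0.03,0.08,-0.03,0,1]

```text
clock: 33.25
eef_pos: [0.4903, 0.2174, 0.153]
eef_rot: [[0.999, 0.04, 0.001], [0.04, -0.999, 0.0], [0.001, -0.0, -1.0]]
ft_force: [-0.5, 0.1, 0.1]
grip_width: 0.999
finger_force: 0.0
```

Run:
```python
from h import *
s=snap('wrist','eB'); print(np.round(s['eef_pos'],4)); snap('side','sB')
T=[]
for n in ('eA','eB'):
    u,v=proj(wcam(n),[.529,.125,.036]).round().astype(int); x0=min(max(u-50,0),540);y0=max(v-37,0)
    im=cv2.imread(f'pics/{n}_full.png')[y0:y0+75,x0:x0+100]; print(n,x0,y0,im.shape); T.append(cv2.resize(im,(400,300),interpolation=cv2.INTER_CUBIC))
u,v=proj(cam('side'),[.529,.125,.036]).round().astype(int); im=cv2.imread('pics/sB_full.png')[v-37:v+38,u-50:u+50]; print('side',u-50,v-37); T.append(cv2.resize(im,(400,300),interpolation=cv2.INTER_CUBIC))
im=cv2.imread('pics/eA_full.png'); T.append(cv2.resize(im,(400,300)))
cv2.imwrite('pics/tile.png',np.vstack([np.hstack(T[:2]),np.hstack(T[2:])]))
```

```text
[0.4903 0.2174 0.153 ]
eA 496 163 (75, 100, 3)
eB 379 117 (75, 100, 3)
side 254 188
```

View pics/tile.png

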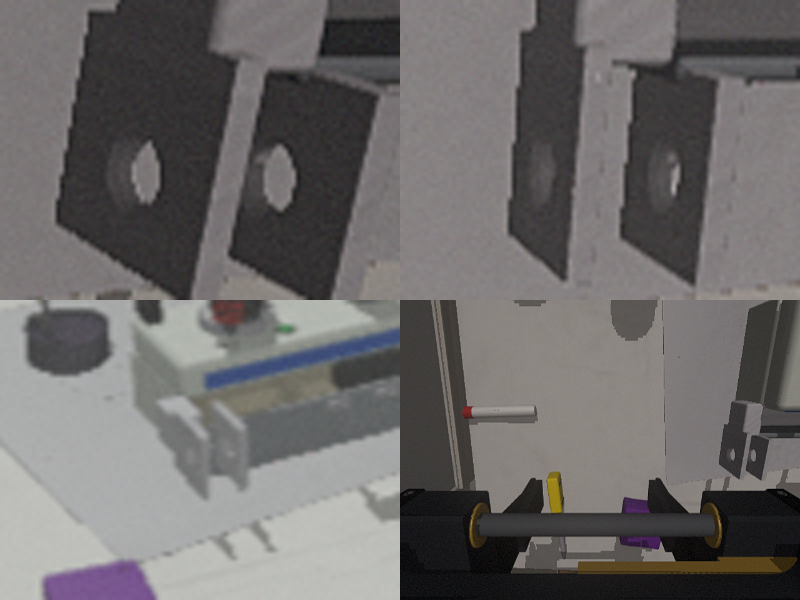

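Run:
```python
from h import *
A,B=wcam('eA'),wcam('eB')
a=np.radians(2.5);R=np.array([[np.cos(a),-np.sin(a)],[np.sin(a),np.cos(a)]])
for p,q in [((529.5,206.2),(414.2,160.2)),((564.2,207.5),(445.2,161))]:
    t,e=tri((A,*p),(B,*q)); print(np.round(t,4),e,R.T@(t[:2]-[.6205,.0125])); print(onz(A,*p,.036),onz(B,*q,.036))
# pin now, seen in eA
for n in ('eA','eB'):
    im=cv2.imread(f'pics/{n}_full.png'); hsv=cv2.cvtColor(im,cv2.COLOR_BGR2HSV); c=wcam(n)
    m=cv2.inRange(hsv,(22,170,110),(35,255,255)); m[260:]=0
    k,l,st,ce=cv2.connectedComponentsWithStats(m)
    if k>1:
        i=1+np.argmax(st[1:,4]); w=np.array([onz(c,u,v,.022)[:2] for v,u in np.argwhere(l==i)]); print(st[i],cv2.minAreaRect((w*1000).astype(np.float32)))
s=sense(); print(delta([.464,.3532,.2],97.6,s),np.round(s['q'],0))
```

```text
[0.5233 0.1359 0.0356] [0.0001408643785385502, 0.00014086437853850172] [-0.09169653  0.12754267]
[0.52359211 0.13617651 0.036     ] [0.52326658 0.13609806 0.036     ]
[0.5241 0.1116 0.0383] [0.00018150929586061126, 0.00018150929586058188] [-0.09194145  0.10321531]
[0.52364731 0.10977982 0.036     ] [0.52359175 0.1107629  0.036     ]
[235 229  21  31 527] ((477.1802978515625, 353.84051513671875), (27.12175941467285, 16.12101173400879), 1.3845945596694946)
[149 188  26  50 808] ((464.84088134765625, 352.0223083496094), (20.61233901977539, 47.45128631591797), 87.95416259765625)
([-0.0202, -0.1352, -0.0476], np.float64(-5.197119529378597), 'q7 -121') [  -4.   11.  -27.  104.    5.   67. -121.]
```

Call:
apply_moves:
  commands:
    - [-0.02,-0.135,0,-5.2,0.6]
    - [-0.02,-0.135,0,-5.2,0.6]
    - [-0.02,-0.135,0.03,-5.2,0.6]
    - [-0.02,-0.135,0.07,-5.2,0.6]
    - [-0.02,-0.135,0.11,-5.2,0.6]
    - [-0.02,-0.135,0.12,-5.2,0.6]
    - [-0.02,-0.135,0.12,-5.2,0.6]

```text
clock: 34.05
eef_pos: [0.4632, 0.3523, 0.0308]
eef_rot: [[0.991, 0.132, -0.003], [0.132, -0.991, -0.001], [-0.004, 0.001, -1.0]]
ft_force: [0.0, 0.6, 0.3]
grip_width: 0.608
finger_force: 0.0
```

Run:
```python
from h import *
s=snap('wrist','p1'); print(np.round(s['eef_pos'],4),np.round(s['q'],0)); print(delta([.464,.3532,.005],97.6,s))
im=cv2.imread(f'pics/p1_full.png'); hsv=cv2.cvtColor(im,cv2.COLOR_BGR2HSV); c=wcam('p1')
m=cv2.inRange(hsv,(20,140,80),(35,255,255)); m[300:]=0
k,l,st,ce=cv2.connectedComponentsWithStats(m)
for i in range(1,k):
    if st[i,4]>150:
        w=np.array([onz(c,u,v,.022)[:2] for v,u in np.argwhere(l==i)]); print(st[i],cv2.minAreaRect((w*1000).astype(np.float32)))
```

```text
[0.4632 0.3523 0.0308] [ -17.   25.  -30.  104.   14.   56. -135.]
([0.001, -0.0008, 0.0258], np.float64(-0.03442729752185869), 'q7 -135')
[ 298  205   29   79 2233] ((466.0849304199219, 353.54168701171875), (45.73192596435547, 15.465686798095703), 8.143651962280273)
```

Call:
apply_moves:
  commands:
    - [0.0015,-0.001,0.015,0,0.6]
    - [0.0015,-0.001,0.0265,0,0.6]
    - [0.0015,-0.001,0.0265,0,0.1]
    - [0.0015,-0.001,0.0265,0,0.1]
    - [0.0015,-0.001,0.0265,0,0.1]
    - [0.0015,-0.001,0.0265,0,0.1]
    - [0.0015,-0.001,0.0265,0,0.1]
    - [0.0015,-0.001,0.0265,0,0.1]
  newtons: 45

```text
clock: 34.9
eef_pos: [0.466, 0.3535, 0.0062]
eef_rot: [[0.992, 0.13, 0.0], [0.13, -0.992, 0.0], [0.0, -0.0, -1.0]]
ft_force: [-0.6, -0.8, 1.9]
grip_width: 0.179
finger_force: 45.0
```

Call:
apply_moves:
  commands:
    - [0,0,-0.03,0,0.1]
    - [0,0,-0.07,0,0.1]
    - [0,0,-0.1,0,0.1]
    - [0,0,-0.1,0,0.1]
    - [0,0,-0.1,-40,0.1]
    - [0,0,-0.1,-40,0.1]
    - [0,0,-0.1,-40,0.1]
    - [0,0,-0.1,-40,0.1]
    - [0,0,-0.1,-40,0.1]
    - [0,0,-0.1,-40,0.1]

```text
clock: 35.9
eef_pos: [0.4654, 0.353, 0.1049]
eef_rot: [[0.675, 0.738, -0.001], [0.738, -0.675, -0.001], [-0.001, -0.001, -1.0]]
ft_force: [0.6, 0.1, -1.4]
grip_width: 0.184
finger_force: 45.0
```

Call:
apply_moves:
  commands:
    - [0,0,0,-45,0.1]
    - [0,0,0,-45,0.1]
    - [0,0,0,-45,0.1]
    - [0,0,0,-45,0.1]
    - [0,0,0,-45,0.1]
    - [0,0,0,-45,0.1]
    - [0,0,0,-45,0.1]

```text
clock: 36.6
eef_pos: [0.4656, 0.3532, 0.1053]
eef_rot: [[-0.041, 0.999, -0.001], [0.999, 0.041, -0.0], [-0.0, -0.001, -1.0]]
ft_force: [-0.1, 0.2, -0.9]
grip_width: 0.181
finger_force: 45.0
```

Run:
```python
from h import *
s=snap('wrist','p2'); print(np.round(s['eef_pos'],4),np.round(s['q'],0),s['grip_width'],s['finger_force'])
im=cv2.imread(f'pics/p2_full.png'); hsv=cv2.cvtColor(im,cv2.COLOR_BGR2HSV); c=wcam('p2')
m=cv2.inRange(hsv,(20,140,80),(35,255,255)); m[300:]=0
k,l,st,ce=cv2.connectedComponentsWithStats(m)
for i in range(1,k):
    if st[i,4]>150: print(st[i],ce[i])
R=np.array(s['eef_rot'])
a=np.radians(-87.5); d=np.array([np.cos(a),np.sin(a),0])
# tracks of eyelet approach: origin at outer mouth +75 (tip 17 mm clear... 92+20)
for k in (.115,.040): print(k,delta([.5233-k*d[0],.136-k*d[1],.0285],2.5,s))
```

```text
[0.4656 0.3532 0.1053] [ -4.  23. -46.  99.  18.  65. -53.] 0.18107701482675037 44.99696731567383
[ 296  225   34   59 1875] [312.29226667 254.4912    ]
0.115 ([-0.1043, 0.0485, 0.0768], np.float64(-0.17537576166388646), 'q7 -53')
0.04 ([-0.1793, 0.0488, 0.0768], np.float64(-0.17537576166388646), 'q7 -53')
```

Call:
apply_moves:
  commands:
    - [-0.04,0.0485,0,0,0.1]
    - [-0.08,0.0485,0,0,0.1]
    - [-0.104,0.0485,0.03,0,0.1]
    - [-0.104,0.0485,0.06,0,0.1]
    - [-0.104,0.0485,0.075,0,0.1]
    - [-0.104,0.0485,0.075,0,0.1]
    - [-0.104,0.0485,0.075,0,0.1]

```text
clock: 37.35
eef_pos: [0.5187, 0.2532, 0.0317]
eef_rot: [[-0.044, 0.999, 0.0], [0.999, 0.044, 0.001], [0.001, 0.0, -1.0]]
ft_force: [0.9, 0.0, -1.6]
grip_width: 0.181
finger_force: 45.0
```

Run:
```python
from h import *
s=sense(); print(np.round(s['eef_pos'],4),np.round(s['ft_force'],1),s['grip_width'])
a=np.radians(-87.5); d=np.array([np.cos(a),np.sin(a),0])
for k in (.115,.08,.040): print(k,delta([.5233-k*d[0],.136-k*d[1],.0302],2.5,s))
# tip check in side view: expected rod ends
im=read_camera('side'); cv2.imwrite('pics/s3_full.png',im[:,:,::-1]); c=cam('side')
o=np.array([*s['eef_pos'][:2],.036]); tip=o+.092*d; r0=o+.022*d
base=cv2.imread('pics/sB_full.png').astype(int); df=np.abs(cv2.imread('pics/s3_full.png').astype(int)-base).sum(2)
print('tip px',proj(c,tip),'root px',proj(c,r0))
u=proj(c,tip); 
x0,y0=int(u[0])-16,int(u[1])-10
print(x0,y0); print('\n'.join(' '.join('%3d'%v for v in row) for row in df[y0:y0+22,x0:x0+30]))
```

```text
[0.5187 0.2532 0.0317] [ 0.9  0.  -1.6] 0.18140325278138772
0.115 ([-0.0023, -0.0005, 0.0015], np.float64(0.022421852962892785), 'q7 -44')
0.08 ([-0.0373, -0.0005, 0.0014], np.float64(0.022421852962892785), 'q7 -44')
0.04 ([-0.0773, -0.0005, 0.0014], np.float64(0.022421852962892785), 'q7 -44')
tip px [291.26462221 229.23577076] root px [264.33280664 236.11595131]
275 219
319 320 321 328 307 323 329 254  73   7  18  21  21  15  21  19  22  16   4   3  14   7   7  11   6   4  18  19  25  17
344 322 322 329 326 330 329 258  51  21  22  16  17  13  20  18  25  16  15   2   8  14  12   6  14  10  16   9  20  20
331 323 314 294 296 311 309 242  55  21  25   5  17  15  22  18  19  17  12  16  15  14  19  10  25  18  21  13  18  15
333 315 314 280 264 270 292 251  48  22  17  12  17  18  18  21  16  14  19   1   8   3  13  13   9  15   3  10  16  14
331 316 308 284 271 269 306 287  62  26  21  19  12  21  12  21  16  28  11  15  12  10   9   5  12   8   5  15  14  12
322 324 321 305 299 313 327 285  56  17  18  15  10  15  19  12  16   8  18  12  16  16  12   8  10  20  26   7  17   7
323 32
[... 1213 characters left out ...]
  17  13  18  15  21  17  11  17  21  19  18  13  11  14  21  25  23  17  17  20  16  22  18   7  15
 23  20  23  14  23   7  13  16  15  14  14  18  14  21  16  11  22  19  15  15  20  14   7  18  16  25  18  19  26  12
 21  19  19  14  19  22  18  14   8  14  20  20  20  20  22  16  23  17  20  18  11  13  14  17  23  18  23  15  12   7
 15  19  16  15  14  22  20  16  17  18  26  15  19  16   9  15  17  15  12  13  21  23  18  10  25  21  22  16  20   8
 13  11  19  16  15  19  14  18  17  14  15  23   5  17  27  16  17  21  16  22  12  15  22  15  13  19  17  19  13  19
 16  12  22  18  18  11  16  16  22  20  18  24  16  11  11  16  18  24  21  18  12  23   9  23  15  25  23  14  21  26
```

Call:
apply_moves:
  commands:
    - [-0.008,-0.0005,0.0015,0,0.1]
    - [-0.016,-0.0005,0.0015,0,0.1]
    - [-0.024,-0.0005,0.0015,0,0.1]
    - [-0.03,-0.0005,0.0015,0,0.1]
    - [-0.034,-0.0005,0.0015,0,0.1]

```text
clock: 37.9
eef_pos: [0.52, 0.2165, 0.0295]
eef_rot: [[-0.042, 0.999, 0.0], [0.999, 0.042, -0.0], [-0.0, 0.0, -1.0]]
ft_force: [0.4, -0.6, -1.0]
grip_width: 0.18
finger_force: 45.0
```

Call:
apply_moves:
  commands:
    - [-0.006,0,0,0,0.1]
    - [-0.012,0,0,0,0.1]
    - [-0.018,0,0,0,0.1]
    - [-0.018,0,0,0,0.1]

```text
clock: 38.3
eef_pos: [0.5207, 0.1985, 0.0293]
eef_rot: [[-0.042, 0.999, -0.0], [0.999, 0.042, -0.001], [-0.001, -0.0, -1.0]]
ft_force: [0.5, -0.4, -0.3]
grip_width: 0.181
finger_force: 45.0
```

Call:
apply_moves:
  commands:
    - [-0.006,0,0,0,0.1]
    - [-0.012,0,0,0,0.1]
    - [-0.018,0,0,0,0.1]
    - [-0.024,0,0,0,0.1]
    - [-0.024,0,0,0,0.1]

```text
clock: 38.8
eef_pos: [0.5218, 0.1744, 0.0293]
eef_rot: [[-0.042, 0.999, -0.0], [0.999, 0.042, -0.001], [-0.001, -0.0, -1.0]]
ft_force: [-0.6, -0.2, -1.2]
grip_width: 0.181
finger_force: 45.0
```

Run:
```python
from h import *
im=read_camera('side'); cv2.imwrite('pics/s4_full.png',im[:,:,::-1]); c=cam('side')
s=sense(); print(s['grip_width'],s['finger_force'],np.round(s['ft_force'],1))
a=np.radians(-87.5); d=np.array([np.cos(a),np.sin(a),0]); o=np.array([*s['eef_pos'][:2],.035])
print('tip',proj(c,o+.092*d),'outer',proj(c,[.5233,.136,.036]))
base=cv2.imread('pics/sB_full.png').astype(int); df=np.abs(cv2.imread('pics/s4_full.png').astype(int)-base).sum(2)
print('\n'.join(' '.join('%3d'%v for v in row) for row in df[212:234,294:328]))
```

```text
0.17715936022775747 44.99735355377197 [ 0.  -0.1 -1.3]
tip [319.70427905 222.40383462] outer [300.70728728 226.93744856]
208 234 265 281 293 302 238 162 138 139 143 141 145 168 150 144 153 158 171 180 167 169 115  38   3   7   5   2   7   8   6  12   2   5
299 317 316 328 341 338 315 254 142 130 143 143 171 223 261 204 185 161 190 189 174 123  54   5   8   7   4  10   8   3   5  13   8   7
274 339 343 339 341 338 346 336 239 162 134 151 169 218 291 278 223 192 157 151 174 123  41   7   2   4  11   4   1   8   9  14   4   6
210 304 314 318 331 334 336 345 341 256 161 144 149 189 240 302 296 202 129 129 158 120  31   6   4   7   5   5   3  15  14   9   2   2
183 215 238 237 270 320 337 336 341 271 200 147 151 160 161 250 296 252 167 127 134 109  34   4   5   9   7   5   3   3   1   2  12   5
173 182 186 174 173 258 316 314 270 228 186 133 145 160 166 188 243 287 261 218 182 110  28   3  12   4   4   3   9   8  14   3   4   4
173 174 145 177 168 199 258 302 303 260 169 134 143 146 166 157 171 233 298 302 226 105  30   3   4   3  11  10   4   7   3  11   4   5
177 169 177 167 167 165 187
[... 1312 characters left out ...]
  12  11   5  12  12
269 183 132  98  33   4  18   0   4   5   4   6   7   5   1   7   4   3   4   4   3   3   4   2  12   3   4   3  12   2  11  11   2  11
296 201 153 139  69   7   0   7   3   2   4   6   4   6   7   0   7   4   1   7   3   9  15   5   8  11  10  15  12   3  10   3   8  10
294 195 159 152  50  13   6   6   3  12   7   5   8   2   4   3   8   1   2   2   1   2   4   5   1   9   1  12   5  12   8   4  13  13
298 227 181 147  33   2   1   6   7   4  13   3   5   3   6   6  12   3   3   6  16   4  11   5  11   3   2   8   8   3   5  16   8  10
281 211 149 123  34   3  14   2   4   6   4   0   5   4   4   7   6   6   7   2  11   2  11   6   6   5  13   3   3  10  11   7   8  10
```

Call:
apply_moves:
  commands:
    - [0,0,0,0,0.25]
    - [0,0,0,0,0.35]
    - [0,0,0,0,0.45]
    - [0,0,0,0,0.45]
    - [0,0,-0.03,0,0.45]
    - [0,0,-0.08,0,0.45]
    - [0,0,-0.13,0,0.2]
    - [0,0,-0.16,0,0]
    - [0,0,-0.16,0,0]

```text
clock: 39.75
eef_pos: [0.5238, 0.1771, 0.1942]
eef_rot: [[-0.043, 0.999, 0.007], [0.999, 0.043, 0.002], [0.001, 0.007, -1.0]]
ft_force: [0.5, -0.2, 0.8]
grip_width: 0.26
finger_force: 0.0
```

Run:
```python
from h import *
def blue(n):
    im=cv2.imread(f'pics/{n}_full.png'); hsv=cv2.cvtColor(im,cv2.COLOR_BGR2HSV)
    m=cv2.inRange(hsv,(108,170,90),(125,255,255)); m[:20]=0
    k,l,st,ce=cv2.connectedComponentsWithStats(m)
    return [(st[i].tolist(),ce[i].round(1).tolist(),np.round(onz(wcam(n),*ce[i],.112),4).tolist()) for i in range(1,k) if st[i,4]>100]
for n in ('w1','w5','w10'): print(n,*blue(n),sep='\n ')
s=sense(); print(np.round(s['eef_pos'],4)); print(delta([.6275,-.039,.19],2.5,s))
im=read_camera('side'); cv2.imwrite('pics/s5_full.png',im[:,:,::-1])
base=cv2.imread('pics/sB_full.png').astype(int); df=np.abs(cv2.imread('pics/s5_full.png').astype(int)-base).sum(2)
print('\n'.join(' '.join('%3d'%v for v in row) for row in df[216:230,300:328]))
```

```text
w1
w5
 ([390, 211, 27, 25, 458], [403.3, 223.8], [0.6279, -0.038, 0.112])
w10
 ([495, 20, 57, 47, 2138], [522.0, 40.0], [0.6261, -0.0377, 0.112])
[0.5238 0.1771 0.1942]
([-0.2204, 0.0942, 0.0046], np.float64(-0.011578317005373151), 'q7 -29')
 11  12   7  10  13   6   9   8   5  11  18  14   7  13   2   6   2  12  11   6   5  11   8   2   5   4   5   4
 15  10  11   9   1   8   2   1  16   5  13   8   4   5   7  13  13  13  13  13  10   9   4  14   8   4   6  15
 12   8  12  10   2   8  16   2  10   1   2   3   4  12   5   4  11   9   4   2   4   1   8   7   7  11  18   8
  6   4   9  10  12   4   4   4  12   6   2  15  10   3   9  16  10  45  67  96  84  52   1   4  13   8  13   2
  2   5  12   9  10   8   5   6   3   7   2   8  15   2  15  40 118 103  75  61  55  15   8  14   3   6   3   9
  9   7  12   9   8   1   9  18   8   1   9   9  14   3   1  22  68  63  46  46  20  10  13   4   2   6  11   5
  3  15  18  11   9  13  15  11   7   8  12  10   1  13  17  20  38  32  10   4   9   3  13   5  11   5   7   3
  8  18  15   7   8   8   1  27  32  76  29   9   1   5   4   6   6   5   9   8  11  26  13  17   9   6  22  12
  7   3  10   9  10   9  81 141  90  25  18  22  19   4  14   7   5   3   4  11  19  16   7   8   6   8   4   8
  4  15  13   9  12   1  47  68  30  23  43  35   9  16  11  12  11   3  21  17   2   3   4  16   6   9  16   2
 15  43  33  11   7   7   6  25  15   5  17  11  13   3   3   6   5  15   7  16   2   3  16   6   9   4  16  10
101  38  30  15   7   3   5   5  20   7  13  10   3   3  11  13   7  13   3   2   9   2   4   9  14  15  18   7
 37  18  24  15  15   9  19   6  12   5   6  16   6   5   6   3   9   1   3  11   8   6   8   6   7   6  13   3
  2   7  13   7   9  11   7  12   7  15   3   4   3  12  13  12   8   3   3  13   8  14  14  18   7   4  15   8
```

Call:
apply_moves:
  commands:
    - [-0.22,0.094,0.0,0,0]
    - [-0.22,0.094,0.0,0,0]
    - [-0.22,0.094,0.0,0,0]
    - [-0.22,0.094,0.0,0,0]
    - [-0.22,0.094,0.0,0,0]
    - [-0.22,0.094,0.03,0,0]
    - [-0.22,0.094,0.06,0,0]
    - [-0.22,0.094,0.075,0,0]
    - [-0.22,0.094,0.075,0,0]

```text
clock: 40.7
eef_pos: [0.6232, -0.04, 0.1115]
eef_rot: [[-0.044, 0.999, -0.005], [0.999, 0.044, 0.0], [0.001, -0.005, -1.0]]
ft_force: [-1.2, 0.1, 2.9]
grip_width: 0.008
finger_force: 0.9
```

Call:
apply_moves:
  commands:
    - [0,0,0.006,0,0]
    - [0,0,0.012,0,0]
    - [0,0,0.018,0,0]
    - [0,0,0.021,0,0]
    - [0,0,0.024,0,0]
    - [0,0,0.024,0,0]

```text
clock: 41.3
eef_pos: [0.6262, -0.0395, 0.0969]
eef_rot: [[-0.043, 0.999, 0.004], [0.999, 0.043, -0.002], [-0.003, 0.003, -1.0]]
ft_force: [-21.1, -1.6, 48.7]
grip_width: 0.008
finger_force: 24.5
```

Call:
apply_moves:
  commands:
    - [0,0,-0.003,0,0]
    - [0,0,-0.003,0,0]
    - [0,0,-0.03,0,0]
    - [0,0,-0.07,0,0.3]
    - [0,0,-0.11,0,1]
    - [0,0,-0.11,0,1]

```text
clock: 41.9
eef_pos: [0.6282, -0.0392, 0.2072]
eef_rot: [[-0.044, 0.999, 0.01], [0.999, 0.044, -0.001], [-0.001, 0.01, -1.0]]
ft_force: [-0.1, 0.3, -0.2]
grip_width: 0.191
finger_force: 0.0
```

Run:
```python
from h import *
s=sense(); print(np.round(s['eef_pos'],4),np.round(s['q'],0)); print(delta([.6243,.061,.215],145,s))
```

```text
[ 0.6282 -0.0392  0.2072] [ 29.  21. -38.  87.  13.  76.  -8.]
([0.1003, 0.0005, -0.0079], np.float64(37.50056385481048), 'q7 -8')
```

Call:
apply_moves:
  commands:
    - [0.1,0.0005,-0.01,37.5,1]
    - [0.1,0.0005,-0.01,37.5,1]
    - [0.1,0.0005,-0.01,37.5,1]
    - [0.1,0.0005,-0.01,37.5,1]
    - [0.1,0.0005,-0.01,37.5,1]
    - [0.1,0.0005,-0.01,37.5,1]
    - [0.1,0.0005,-0.01,37.5,1]

```text
clock: 42.6
eef_pos: [0.6213, 0.0601, 0.2105]
eef_rot: [[0.572, 0.82, 0.001], [0.82, -0.572, -0.0], [0.0, 0.0, -1.0]]
ft_force: [-0.3, -0.0, -0.5]
grip_width: 0.833
finger_force: 0.0
```

```bash
cat >> h.py <<'E'
def red(n):
    im=cv2.imread(f'pics/{n}_full.png').astype(int); b,g,r=im[...,0],im[...,1],im[...,2]
    m=((r>110)&(g<70)&(b<70))[140:235,230:400].astype(np.uint8)
    k,l,st,ce=cv2.connectedComponentsWithStats(m)
    print([( (st[i]+[230,140,0,0,0]).tolist(),(ce[i]+[230,140]).round(1).tolist()) for i in range(1,k) if st[i,4]>40])
E
python3 - <<'E'
from h import *
s=snap('wrist','r1'); print(np.round(s['eef_pos'],4),s['grip_width']); red('w2');red('w3');red('r1'); print(proj(wcam('r1'),[*s['eef_pos'][:2],.111]),delta([.6243,.061,.0895],145,s))
E
```

```text
[0.6213 0.0601 0.2105] 0.8329250171671035
[([345, 185, 7, 22, 149], [348.0, 195.3]), ([275, 187, 8, 22, 153], [278.7, 197.0])]
[([344, 187, 7, 22, 146], [347.1, 197.6]), ([274, 188, 8, 22, 144], [278.0, 198.7])]
[([275, 187, 8, 23, 164], [278.6, 197.8]), ([347, 186, 8, 23, 151], [350.2, 197.0])]
[312.5239302 201.5347134] ([0.0024, 0.0019, 0.121], np.float64(0.11798425353157427), 'q7 -53')
```

Call:
apply_moves:
  commands:
    - [0.0024,0.0019,0.04,0,1]
    - [0.0024,0.0019,0.08,0,1]
    - [0.0024,0.0019,0.11,0,1]
    - [0.0024,0.0019,0.121,0,1]
    - [0.0024,0.0019,0.121,0,1]
    - [0.0024,0.0019,0.121,0,1]
  newtons: 20

```text
clock: 43.25
eef_pos: [0.6251, 0.0611, 0.091]
eef_rot: [[0.574, 0.819, 0.002], [0.819, -0.574, 0.0], [0.001, 0.001, -1.0]]
ft_force: [0.1, -0.7, 1.6]
grip_width: 0.999
finger_force: 0.0
```

Call:
apply_moves:
  commands:
    - [0,0,0,0,0.7]
    - [0,0,0,0,0.7]
    - [0,0,0,0,0.5]
    - [0,0,0,0,0.5]
    - [0,0,0,0,0.5]
    - [0,0,0,0,0.5]

```text
clock: 43.85
eef_pos: [0.6238, 0.0613, 0.0901]
eef_rot: [[0.574, 0.819, -0.0], [0.819, -0.574, 0.0], [-0.0, -0.001, -1.0]]
ft_force: [-4.3, 1.5, 8.3]
grip_width: 0.612
finger_force: 20.0
```

Call:
apply_moves:
  commands:
    - [0,0,0,-8,0.5]
    - [0,0,0,-16,0.5]
    - [0,0,0,-24,0.5]
    - [0,0,0,-32,0.5]
    - [0,0,0,-40,0.5]
    - [0,0,0,-48,0.5]
    - [0,0,0,-56,0.5]
    - [0,0,0,-64,0.5]
    - [0,0,0,-71,0.5]
    - [0,0,0,-75,0.5]

```text
clock: 44.85
eef_pos: [0.6235, 0.0613, 0.0901]
eef_rot: [[-0.646, 0.763, -0.001], [0.763, 0.646, 0.0], [0.001, -0.001, -1.0]]
ft_force: [-6.9, 1.1, 9.0]
grip_width: 0.61
finger_force: 20.0
```

Call:
apply_moves:
  commands:
    - [0,0,0,0,0.5]
    - [0,0,0,0,0.5]
    - [0,0,0,0,0.66]
    - [0,0,0,0,0.75]
    - [0,0,0,0,0.85]
    - [0,0,0,0,1]
    - [0,0,0,0,1]

```text
clock: 45.55
eef_pos: [0.6242, 0.0603, 0.0891]
eef_rot: [[-0.642, 0.767, -0.0], [0.767, 0.642, -0.0], [-0.0, -0.0, -1.0]]
ft_force: [-0.0, 0.1, -0.6]
grip_width: 0.932
finger_force: 0.0
```

Call:
apply_moves:
  commands:
    - [0,0,-0.04,0,1]
    - [0,0,-0.08,0,1]
    - [0,0,-0.12,0,1]
    - [0,0,-0.13,0,1]
    - [0,0,-0.13,0,1]
    - [0,0,-0.13,0,1]

```text
clock: 46.15
eef_pos: [0.6237, 0.0603, 0.218]
eef_rot: [[-0.642, 0.766, -0.001], [0.766, 0.642, -0.0], [0.001, -0.001, -1.0]]
ft_force: [0.3, -0.2, -0.3]
grip_width: 0.997
finger_force: 0.0
```

Run:
```python
from h import *
s=snap('wrist','r2'); print(np.round(s['eef_pos'],4)); red('r2'); c=wcam('r2')
print(proj(c,[.6243,.061,.111]))
im=cv2.imread('pics/r2_full.png')
# white pointer & green dot, blue plunger height check
hsv=cv2.cvtColor(im,cv2.COLOR_BGR2HSV)
for nm,lo,hi in [('green',(50,80,40),(80,255,255)),('blue',(108,150,80),(125,255,255))]:
    k,l,st,ce=cv2.connectedComponentsWithStats(cv2.inRange(hsv,lo,hi)); print(nm,[(ce[i].round(1).tolist(),int(st[i,4])) for i in range(1,k) if st[i,4]>25])
im=read_camera('side'); cv2.imwrite('pics/s6_full.png',im[:,:,::-1])
A=cv2.imread('pics/s6_full.png').astype(int)
print('\n'.join(' '.join('%3d'%v for v in row) for row in np.abs(A-cv2.imread('pics/sB_full.png').astype(int)).sum(2)[216:230,300:328]))
```

```text
[0.6237 0.0603 0.218 ]
[([275, 187, 8, 22, 150], [278.6, 197.2]), ([345, 186, 7, 22, 146], [348.1, 196.2])]
[313.4004943  198.44187829]
green [([270.7, 185.4], 73)]
blue [([244.7, 276.9], 436)]
 23  19  15  10  17  12  12  25  16  20  25  23  14  25   8  16  42  48  44  17   4   5  13  13  10  14  10   9
 22  14  17  13  15  14   4  21  20  16  27  24  20  22  18   5   5   4   3  15  13  14  10  29   5  19  15  28
 13  18  29  15  15  24  15  10  14  10  13  22  78 134  91  24  18   9  18   3   8  22  13  17  17  16  19  15
 18  16   9  19  16   9  12  13  21  20  15  19  56 106 139  89  17  38  62  85  79  42  15  10  18  17  19   7
  8   9  19  16  18   8   9  14  21  29  17   4  22  37  69   3 111 100  64  55  48  17  11  13  21  19  11  16
 14   5  23  16  16  11  16  21   5   8  13  15  13   8  11   4  63  50  47  30   6  10  11   4  10  16  16  21
 17  26  26  16  20  26  15  10  19   9  16  26  16  20  23   6  29  19   8   2  16  16  10  17   9  19  16  15
  8  16  13  21  14  27   7  16  18  63  26  23   9  18  14   9  11   3   6  20  19  30  20  18  16   3  25  15
 16   7  27  14  19   3  75 128  71  16  29  42  27  12   3  25  11  15   4   7  21  27  17  31   2  21  21  25
 11  24  17  13  27  15  28  68  26  13  48  45  18  15  17  17  21   7  23  13   9  16  22  14  22  14  20  10
 23  55  38  29  16  16   9  23   4  19  27  24  17  20  11   3   6  16  13  24   9   7  18  11  27  12  22  23
 98  24  30  25  12  12  15  19  24  17  12  10  18  18  22  23  18  14   9  18  16   8  13  18  21  24  21  16
 33  17  42  27  12  16   6  21  30  11  16  21   9   5  19  14  11  13  26  10  18  21  22  19  16  19  18  13
  4  16  29  14  17  17  16  22  13  20  20  13  13  19   9  14  16   8  14  16  18  28  21  22  21  13  20  15
```

```bash
python3 -c "
from cell import *
print(job_done())"
```

```text
the job is handed in; nothing more can be done
None
```

I carried out all seven steps in order and handed the job in at about 46 s; `job_done()` returned no verdict. The last images show the selector back at the green dot with both tabs out, and the pin tip about 20 mm past the inner eyelet. I did not re-check the three blocks after pushing the carriage home, nor where the bystanders stood.

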